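# Press the lid onto a tub in the hand press and hold the lever down

## Robot

A 6-joint arm with a two-finger parallel gripper is mounted at the origin on the work surface. World frame = base frame: x ahead of the robot, y to its left, z up, the work surface at z = 0. Lengths are in mm, angles in rad, forces in N, time in s.
With the tool pointing down it reaches from about 400 to 925 mm from the base axis. Payload 12.5 kg.
Tool frame: the origin (TCP) lies on the centre line of the jaws, within the pads' length; the fingertips stand 19 mm ahead of it and the grasp point (between the pads) is the TCP; y points along the fingers, x is the direction in which the jaws open and shut, and the axes are right-handed (so a half turn about y gives the same grasp; the last joint's range is limited). The gripper opens to 95 mm and grips with 3 to 60 N. Pads are 20 mm wide; open, the fingers measure 119 mm over their backs; the gripper's body (75 mm by 180 mm) begins 59 mm behind the grasp point.
Start: joints at [-1.353, 0.491, 1.559, -0, 1.092, -0.106], TCP at [198.88, -592.53, 233.661] pointing down, gripper open.
Joint ranges: [-3.1, 3.1], [-0.84, 2.19], [0.05, 2.79], [-1.13, 4.28], [0.06, 2.93], [-2.69, 2.69]. Speed limits (rad/s): [2.22, 2.22, 2.79, 3.14, 3.14, 3.14].

## Interface

Orientations are given as [roll, pitch, yaw] about the fixed x, y, z axes, in that order (R = Rz(yaw) Ry(pitch) Rx(roll)).
In Python, from cell import env gives the robot as it stands. The module is installed in compiled form; this text tells all that it offers.
- The arm moves only by the tool move_arm, never from a script. Its argument "rows" is a list of rows, each an object of numbers: "tx", "ty", "tz": the shift along the tool's x, y, z in cm; "rx", "ry", "rz": the turn, a rotation vector about the tool's x, y, z in rad; "grip": the opening in per cent of the stroke, from 0 (shut) to 100 (fully open). In form: [{"tx": .., "ty": .., "tz": .., "rx": .., "ry": .., "rz": .., "grip": ..}, ...]. A call has 1 to 10 rows; each row shifts and turns the commanded pose from where the row before left it, along the tool's axes as they then stand; what a row does not reach is not made up. A row lasts 1/12 s, in which the tool goes at most 41.7 mm and 7.16 degrees, less where a joint would pass 70% of its speed; a pose out of reach is approached as far as the arm can. A call is refused whole if a number of a shift passes 4.17 or a number of a turn 0.125, either way. A call with a gripper value outside its range is refused whole. The fingers move at their own pace and stop on an object; the grip force is fixed at half the most. Time passes only in rows, so rows that do not move let the fingers close. It gives the time, the measured TCP pose, the force and the opening at its end, in the units of the state.
- env.state(): the state, without advancing time (a new reading comes with each control period).
- env.read_camera(name): name is "scene" or "top" or "wrist"; returns (picture, depth): 400x640x3 uint8, blue, green, red; 400x640 float32, mm along the optical axis (not along the pixel's ray), 0 where there is no reading.
- env.calibration(name): a dict with "vertical_fov" (degrees; the focal length in pixels is half the picture's height over the tangent of half this angle, whatever the lens; pixels are square), "cx", "cy" (the principal point, pixels), "eye" and "rotation" of the camera in the world. Camera axes: x right, y up, looking along -z (the intrinsics and any distortion apply to the point x, -y, -z); pixel columns grow to the right and rows downward; lengths in mm; the calibration is good to about 2 mm. A picture is of the moment at which its call begins: read the wrist's pose just before it. calibration takes no time and is no camera call; for the wrist camera it gives the pose at the moment of the call.
- env.job_done(): hands the job in, once; it reports no verdict.
The state is a dict: "t": time; "joints": joint angles; "qvel": joint speeds; "tau": joint torques, N m; "eef_pos": TCP position; "tcp_rot": TCP orientation; "ft_force": force on the tool from outside, world axes, zero at the start; "moment": the same for the moment, N m; "opening": opening from 0.0 (shut) to 1.0 (fully open).
Only numpy, scipy, OpenCV 4.12 (cv2) and the standard library are available. Lean on these libraries where they do the work, as an engineer would, in place of code of your own. Each camera call takes 0.05 s, during which the arm holds its last target.

## Task

Close the filled tub that has its board lid laid on: pull the press's loading drawer all the way out by its knob, stand the tub upright in the round nest and let go of it, and push the drawer fully home. Then press the lever at the side of the press all the way down to its stop and keep it there so that the lid's adhesive takes: finish while still holding the lever down. Leave everything else on the table where it stands.

Things in the scene. Friction and masses are not known exactly. Their poses are not given: they have to be found in the camera images.
- press: Hand press for closing tubs, fixed: grey foot plate 215 x 210 mm, two steel pillars, grey cross-head (170 to 243 mm above the table; front face 20 mm in front of the origin). Origin on the table under the ram; x points away from the operator, y to the operator's left. The drawer opens along -x, towards the robot. A round pressing plate hangs under the cross-head.
- drawer (a joint): slide of the press's loading drawer in m: 0 = fully home (the nest is under the pressing plate), 0.115 = pulled out to its stop. It stays where it is left; about 2 N moves it.
- drawer_knob (a point): middle of the drawer's handle, an upright black round knob 24 mm across, 62 mm above the table; straight from 20 mm below this point to 18 mm above, top 23 mm above. It stands on a flat tongue (top 29 mm above the table), 50 mm in front of the drawer's front panel and 118 mm in front of the nest's centre.
- nest (a point): centre of the floor of the nest, a round recess 60 mm across and 14 mm deep in the drawer, for the foot of a tub; 22 mm above the table, the drawer's top surface 36 mm. Moves with the drawer. The front panel, 60 to 68 mm in front of it, is 42 mm high over the table, the runners at the sides 44 mm.
- tub_center (a point): centre (half-way up, 30 mm above its foot) of the tub to be closed: a filled round white plastic tub 60 mm high with its light-brown board lid laid in place; 52 mm across at the foot, widening to 60 mm under the rim (62 mm across, top 7 mm); 0.11 to 0.22 kg; z along its axis, up. The only tub with a lid.
- tub: the same lidded tub; origin at the centre of its underside
- lever (a joint): press lever angle in rad: 0 = raised (rest), 0.8 = down at its stop. Sprung: returns to 0 when let go. It drives the ram down 37.5 mm per rad; the sprung pressing plate meets the lid of a seated tub at about 0.59 and gives from there on. About 3 N at the grip starts it, about 10 N holds it at the stop with a tub in the press.
- lever_grip (a point): middle of the lever's hand grip, a black horizontal cylinder 30 mm across and 85 mm long along y of the press, 180 mm from the shaft. Raised it lies 0.40 rad above level as seen from the shaft (275 mm above the table), at the stop 0.40 rad below level (135 mm). It is pressed down from above.
- lever_shaft (a point): point on the lever's turning axis (along y of the press) in the same plane as lever_grip; 205 mm above the table, 30 mm behind the ram's axis and 170 mm to the right of it. The grip lies in front (-x of the press) of it.
- pad: the round white pressing plate under the ram, 72 mm across, 8 mm thick, its underside 104 mm above the table when raised; origin at the press's origin when raised
- open_tub: bystander: an empty open tub of the same size, no lid, 60 mm across, 58 mm high; origin under its centre
- jar: bystander: closed glass jar 68 mm across, 85 mm high; origin under its centre
- bottle: bystander: green glass bottle 60 mm across, 190 mm high; origin under its centre
- lid_stack: bystander: a low stack of spare board lids 60 mm across, 17 mm high; origin under its centre
- scoop: bystander: a steel spoon 200 mm long lying flat; origin under its middle
- tape: bystander: roll of paper tape lying flat, 90 mm across, 45 mm high; origin under its centre
Things that resemble listed ones, but are neither listed nor needed, are in the scene too. Leave any turquoise or yellow look-alike of the tub alone.

How it is judged (in metres and radians):
On the way, in this order (a step that is already met when the one before it is completed fails the run):
1. the drawer is pulled out (within 10 mm of its stop) (value of joint drawer above 0.105 m), for 0.1 s.
2. the lidded tub stands in the nest of the open drawer, let go (horizontal distance between tub_center and nest below 0.007 m and z of tub_center in the frame of nest between 0.026 and 0.034 m and angle between tub_center's own z axis and vertical below 0.1 rad and contact force between the fingers and tub below 0.2 N and value of joint drawer above 0.07 m), for 0.2 s.
3. the drawer is fully home with the tub in its nest, the lever still up (horizontal distance between tub_center and nest below 0.007 m and z of tub_center in the frame of nest between 0.026 and 0.034 m and angle between tub_center's own z axis and vertical below 0.1 rad and value of joint drawer below 0.004 m and value of joint lever below 0.3 rad), for 0.2 s.
At the end, for the whole second after the job is handed in: the drawer is home (within 5 mm), the lidded tub stands upright and seated in the nest, and the robot is holding the lever down within 0.07 rad of its stop (at 0.73 rad or more), so that the pressing plate bears on the lid with more than 8 N; still so a second after the program ends (horizontal distance between tub_center and nest below 0.007 m and z of tub_center in the frame of nest between 0.026 and 0.034 m and angle between tub_center's own z axis and vertical below 0.1 rad and contact force between the fingers and tub below 0.2 N and value of joint drawer below 0.005 m and value of joint lever above 0.73 rad and contact force between pad and tub above 8 N and contact force between any of the fingers, the arm and lever above 3 N); the arm keeps its last pose, push and grip.
It fails at once if a bystander is shifted by more than 40 mm or knocked over (distance of any of open_tub, jar, bottle, lid_stack, scoop, tape from where it was at the start of the episode above 0.04 m or angle between any of open_tub, jar, bottle, lid_stack, scoop, tape's own z axis and vertical above 0.5 rad).
It fails at once if the lidded tub is tipped over (more than 35 degrees) (angle between tub_center's own z axis and vertical above 0.6 rad).
It also fails if it takes over 72 s, if anything falls off the work surface, if the arm or the gripper's body presses on something with over 40 N, if the wrist force passes 120 N, or if a joint passes its speed limit or range.

## Working session

There is one attempt and no reset: what is moved stays moved. The work goes in short steps, Python scripts to look and compute and a tool call to move; the robot and the scene stay as the last step left them, time stands still between calls to the robot, and variables do not carry over. Pictures are saved under pics/ and viewed, and the job is handed in when it is done.

Besides the shell and the picture viewer there is one more tool, called after ">>>" by a JSON object that holds its "method" and its "body", one argument or row to a line. move_arm: Moves the arm, as the interface text tells. Its arguments: {"type":"object","properties":{"rows":{"type":"array"}},"required":["rows"]}

```bash
mkdir -p pics; cat > h.py <<'E'
import numpy as np,cv2,json
from cell import env
def snap(name,fn):
    im,d=env.read_camera(name); c=env.calibration(name)
    cv2.imwrite('pics/'+fn+'.png',im); np.savez('pics/'+fn+'.npz',im=im,d=d,**{k:np.array(v) for k,v in c.items() if k in('vertical_fov','cx','cy','eye','rotation')})
    return c
def load(fn): return np.load('pics/'+fn+'.npz')
def pt(z,u,v,depth=None,zw=None):
    f=200/np.tan(np.radians(float(z['vertical_fov']))/2)
    ray=np.array([(u-z['cx'])/f,-(v-z['cy'])/f,-1.])
    R=z['rotation'];e=z['eye']
    w=R@ray
    if zw is not None: return e+w*(zw-e[2])/w[2]
    d=depth if depth else float(z['d'][int(round(v)),int(round(u))])
    return e+w*d
def cloud(z):
    f=200/np.tan(np.radians(float(z['vertical_fov']))/2)
    v,u=np.mgrid[0:400,0:640]
    r=np.stack([(u-z['cx'])/f,-(v-z['cy'])/f,-np.ones_like(u,float)],-1)
    return z['eye']+(r*z['d'][...,None])@z['rotation'].T
E
python3 - <<'E'
from h import *
print(env.state())
for n in('scene','top','wrist'): print(n,snap(n,n+'0'))
E
```

```text
{'t': 0.0, 'joints': array([-1.35260322e+00,  4.91548055e-01,  1.55944719e+00, -1.30828801e-06,
        1.09165457e+00, -1.05610790e-01]), 'qvel': array([-0.00011187, -0.00134222,  0.00281217,  0.00067289, -0.00051601,
        0.00010334]), 'tau': array([-3.56545250e-03, -6.12654305e+01, -2.58181429e+01,  6.91624009e-02,
        4.82308993e-02, -1.39878330e-04]), 'eef_pos': array([ 198.82837903, -592.30794475,  233.06965088]), 'tcp_rot': array([-1.57068604e+00,  1.05139793e-03, -1.24699177e+00]), 'ft_force': array([-0.20620423,  0.35648307, -0.07017151]), 'moment': array([-0.01926083,  0.02299131,  0.01698847]), 'opening': 0.9986106920773794}
scene {'vertical_fov': 42.38918487336858, 'cx': 312.07177352056647, 'cy': 204.6803207949944, 'eye': array([1455.08343175,  481.63791439, 1374.87637338]), 'rotation': array([ 0.71739153, -0.01237621,  2.05750555])}
top {'vertical_fov': 43.582106476646224, 'cx': 318.72080417611664, 'cy': 202.34261922651464, 'eye': array([3.76438544e+02, 9.28215123e-01, 1.64002852e+03]), 'rotation': array([ 0.10892936,  0.00910228, -1.55563481])}
wrist {'vertical_fov': 70.02970147465105, 'cx': 322.9304105842971, 'cy': 198.0375628186838, 'eye': array([ 275.73176649, -567.12977652,  384.7072216 ]), 'rotation': array([-2.92902194e-01,  1.26086714e-04, -1.24860399e+00])}
```

```bash
cat >> h.py <<'E'
from scipy.spatial.transform import Rotation as Ro
_l=load
class Z(dict): pass
def load(fn):
    z=Z(_l(fn)); z['rotation']=Ro.from_euler('xyz',z['rotation']).as_matrix(); return z
E
sed -i 's/^_l=load/_l=lambda fn: np.load("pics\/"+fn+".npz")/' h.py
```

```text
(no output)
```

View pics/scene0.png

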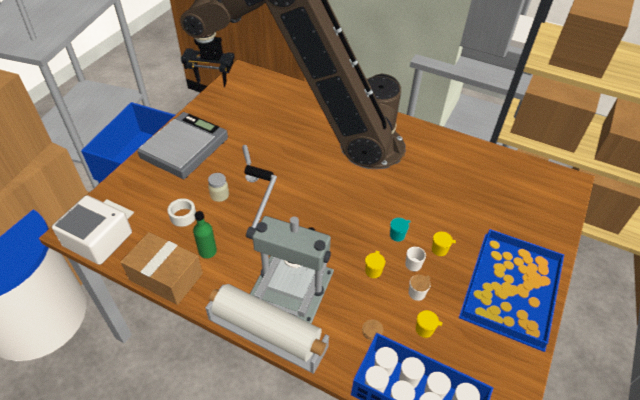

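View pics/top0.png

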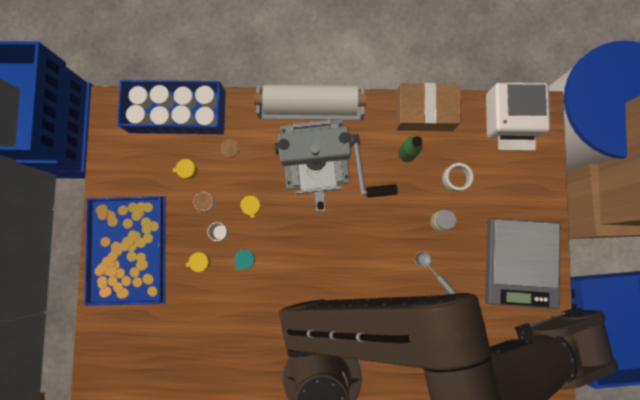

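View pics/wrist0.png

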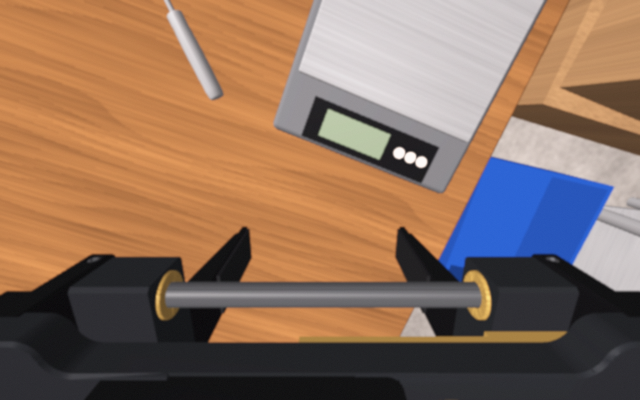

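```bash
python3 - <<'E'
from h import *
z=load('top0')
for n,u,v,zw in [('tub',203,202,60),('open',217,231,58),('stack',229,148,17),('knob',320,205,85),('bottle',409,150,None),('jar',443,219,85),('leverL',367,191,None),('leverR',397,190,None),('yellow',250,206,60),('head',317,140,243)]:
    print(n,pt(z,u,v).round(1), None if zw is None else pt(z,u,v,zw=zw).round(1))
im=z['im']
c=cv2.resize(im[90:290,160:460],None,fx=2.66,fy=2.66,interpolation=cv2.INTER_CUBIC);cv2.imwrite('pics/tc.png',c)
z=load('scene0')
c=cv2.resize(z['im'][130:340,200:480],None,fx=2.8,fy=2.8,interpolation=cv2.INTER_CUBIC);cv2.imwrite('pics/sc.png',c)
E
```

```text
tub [544.5 385.6  63.5] [544.9 386.4  60. ]
open [456.  350.4   3.2] [453.4 338.7  58. ]
stack [730.1 317.8  18. ] [730.3 318.   17. ]
knob [538.3  13.6  82.1] [538.   13.5  85. ]
bottle [ 706.7 -257.2  130.2] None
jar [ 499.5 -369.1   86.7] [ 499.7 -369.5   85. ]
leverL [ 556.7 -115.3  290.3] None
leverR [ 561.  -197.2  287.5] None
yellow [534.3 236.4  58.9] [534.2 236.2  60. ]
head [706.8  23.5 246.4] [707.6  23.6 243. ]
```

View pics/tc.png

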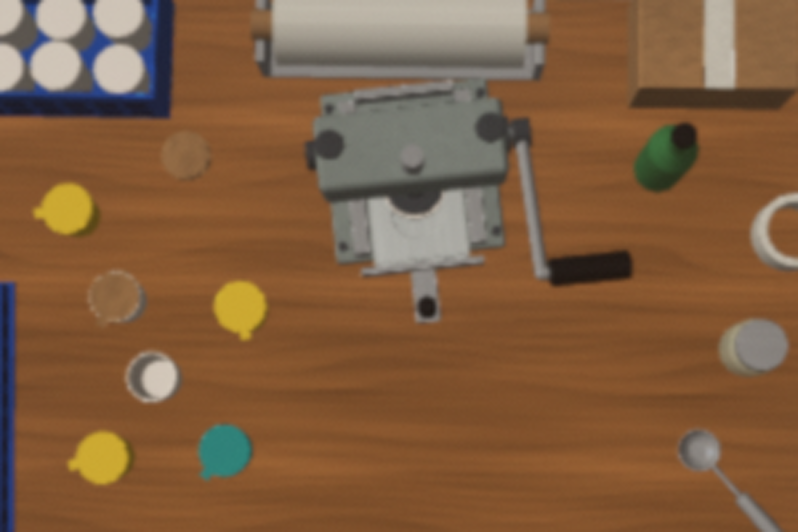

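View pics/sc.png

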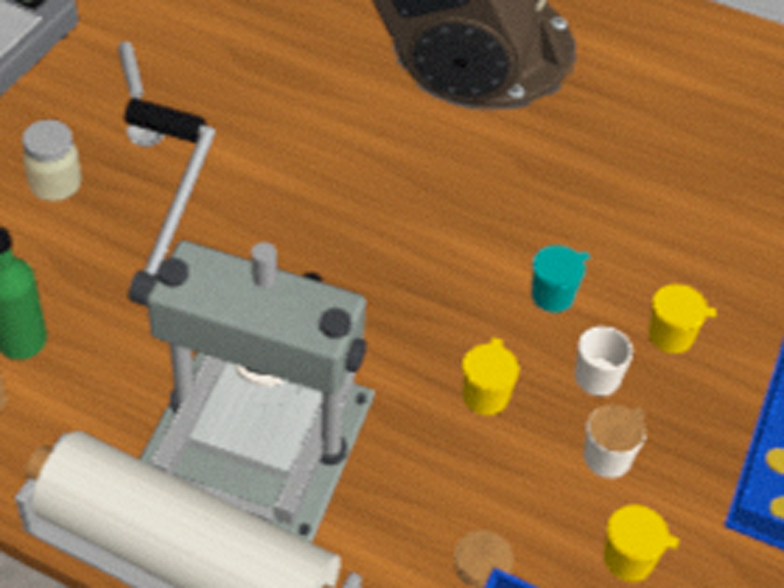

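```bash
python3 - <<'E'
from h import *
z=load('top0')
def c2(u,v): return 160+(u+.5)/2.66-.5,90+(v+.5)/2.66-.5
for n,u,v,zw in [('panL',362,272,42),('panR',484,258,42),('headFL',323,198,243),('headFR',507,176,243),('footL',340,260,12),('footR',502,243,12),('knob',427,307,85),('bolt',412,157,260),('nutL',330,145,250),('nutR',491,127,250),('tub',115,297,60),('gripL',550,272,None),('gripR',630,264,None)]:
    a,b=c2(u,v); print(n,pt(z,a,b).round(1), None if zw is None else pt(z,a,b,zw=zw).round(1))
P=cloud(z)
# head top points
m=(P[...,2]>236)&(P[...,2]<252)&(P[...,0]>600)&(P[...,0]<800)&(abs(P[...,1]-20)<130)
q=P[m][:,:2].astype(np.float32); print(cv2.minAreaRect(q),len(q))
# tub lid
m=(P[...,2]>50)&(P[...,2]<75)&(np.hypot(P[...,0]-545,P[...,1]-386)<50)
q=P[m]; print(q.mean(0),q.min(0),q.max(0),cv2.minEnclosingCircle(q[:,:2].astype(np.float32)))
m=(P[...,2]>265)&(P[...,0]>530)&(P[...,0]<590)&(P[...,1]<-90)&(P[...,1]>-230)
q=P[m];print('grip',cv2.minAreaRect(q[:,:2].astype(np.float32)),q[:,2].max())
m=(P[...,2]>70)&(P[...,2]<95)&(P[...,0]>515)&(P[...,0]<560)&(abs(P[...,1]-13)<25)
q=P[m];print('knob',q.mean(0),len(q))
E
```

```text
panL [583.9  92.7  39.5] [583.6  92.6  42. ]
panR [608.2 -56.3   3.6] [602.8 -55.   42. ]
headFL [681.4 145.5   1.5] [636.5 124.2 243. ]
headFR [710.7 -83.7   9.8] [662.9 -71.6 243. ]
footL [601.5 121.5  16. ] [602.1 121.8  12. ]
footR [626.3 -78.1  10.7] [626.1 -78.1  12. ]
knob [538.   12.9  82. ] [537.7  12.9  85. ]
bolt [673.7  29.3 281.7] [678.5  29.7 260. ]
nutL [691.8 117.2 253.3] [692.5 117.5 250. ]
nutR [713.2 -53.5 254.8] [714.3 -53.7 250. ]
tub [547.5 387.8  55.6] [547.  386.8  60. ]
gripL [ 554.6 -114.2  286.6] None
gripR [ 563.7 -195.7  288.8] None
((669.3121337890625, 16.186607360839844), (144.2455291748047, 231.26950073242188), 5.282608509063721) 1881
[546.39995547 387.82502206  59.58981528] [512.71196392 356.30051199  50.09813426] [578.14877407 417.13914125  68.48282493] ((543.8822021484375, 389.4106140136719), 34.62504577636719)
grip ((561.443359375, -145.5777130126953), (105.2807846069336, 45.63335418701172), 83.79385375976562) 296.63897059774945
knob [538.61631204  13.69483018  83.52822937] 45
```

>>> {"method": "move_arm", "body": {
  "rows": [
    {"tx": -2.41, "tz": 2.13, "ty": -1},
    {"tx": -2.41, "tz": 2.13, "ty": -1},
    {"tx": -2.41, "tz": 2.13, "ty": -1},
    {"tx": -2.41, "tz": 2.13, "ty": -1},
    {"tx": -2.41, "tz": 2.13, "ty": -1},
    {"tx": -2.41, "tz": 2.13, "ty": -1},
    {"tx": -2.41, "tz": 2.13, "ty": -1},
    {"tx": -2.41, "tz": 2.13, "ty": -1},
    {"tx": -2.41, "tz": 2.13, "ty": -1},
    {"tx": -2.41, "tz": 2.13, "ty": -1}
  ]
}}

```text
validation failed for argument at $.ro...
```

>>> {"method": "move_arm", "body": {
  "rows": [
    {"tx": -2.41, "tz": 2.13},
    {"tx": -2.41, "tz": 2.13},
    {"tx": -2.41, "tz": 2.13},
    {"tx": -2.41, "tz": 2.13},
    {"tx": -2.41, "tz": 2.13},
    {"tx": -2.41, "tz": 2.13},
    {"tx": -2.41, "tz": 2.13},
    {"tx": -2.41, "tz": 2.13},
    {"tx": -2.41, "tz": 2.13},
    {"tx": -2.41, "tz": 2.13}
  ]
}}

```text
validation failed for argument at $.ro...
```

>>> {"method": "move_arm", "body": {
  "rows": [
    {"ry": -0.12},
    {"ry": -0.12},
    {"ry": -0.12},
    {"ry": -0.12},
    {"ry": -0.12},
    {"ry": -0.12},
    {"ry": -0.12},
    {"ry": -0.12},
    {"ry": -0.12},
    {"ry": -0.12}
  ]
}}

```text
validation failed for argument at $.ro...
```

>>> {"method": "move_arm", "body": {
  "rows": [
    {"ry": -0.12},
    {"ry": -0.12},
    {"ry": -0.12},
    {"ry": -0.12},
    {"ry": -0.12},
    {"ry": -0.12},
    {"ry": -0.12},
    {"ry": -0.12},
    {"ry": -0.12},
    {"ry": -0.12}
  ]
}}

```text
validation failed for argument at $.ro...
```

>>> {"method": "move_arm", "body": {
  "rows": [
    {"ry": -0.12},
    {"ry": -0.12},
    {"ry": -0.12},
    {"ry": -0.12},
    {"ry": -0.064},
    {}
  ]
}}

```text
validation failed for argument at $.ro...
```

```bash
python3 - <<'E'
from h import *
snap('wrist','w1'); snap('top','t1');s=env.state(); print(s['eef_pos'],s['tcp_rot'],s['joints'])
E
```

```text
[ 198.84782547 -592.44010225  233.39356918] [-1.57076208e+00  4.06861683e-04 -1.24698016e+00] [-1.35261558e+00  4.91196873e-01  1.55914036e+00 -9.96850596e-06
  1.09166363e+00 -1.05630810e-01]
```

View pics/w1.png

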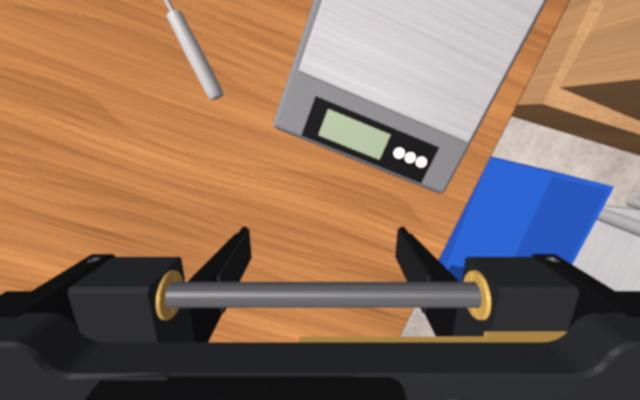

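All the keys are probably required, so I'll include them all.

>>> {"method": "move_arm", "body": {
  "rows": [
    {"tx": -2.41, "ty": -1, "tz": 2.13, "rx": 0, "ry": 0, "rz": 0, "grip": 100},
    {"tx": -2.41, "ty": -1, "tz": 2.13, "rx": 0, "ry": 0, "rz": 0, "grip": 100},
    {"tx": -2.41, "ty": -1, "tz": 2.13, "rx": 0, "ry": 0, "rz": 0, "grip": 100},
    {"tx": -2.41, "ty": -1, "tz": 2.13, "rx": 0, "ry": 0, "rz": 0, "grip": 100},
    {"tx": -2.41, "ty": -1, "tz": 2.13, "rx": 0, "ry": 0, "rz": 0, "grip": 100},
    {"tx": -2.41, "ty": -1, "tz": 2.13, "rx": 0, "ry": 0, "rz": 0, "grip": 100},
    {"tx": -2.41, "ty": -1, "tz": 2.13, "rx": 0, "ry": 0, "rz": 0, "grip": 100},
    {"tx": -2.41, "ty": -1, "tz": 2.13, "rx": 0, "ry": 0, "rz": 0, "grip": 100},
    {"tx": -2.41, "ty": -1, "tz": 2.13, "rx": 0, "ry": 0, "rz": 0, "grip": 100},
    {"tx": -2.41, "ty": -1, "tz": 2.13, "rx": 0, "ry": 0, "rz": 0, "grip": 100}
  ]
}}

```text
t: 1.08
eef_pos: [324.3, -294.7, 334.2]
tcp_rot: [-1.571, -0.0, -1.247]
ft_force: [0.4, -0.9, 0.6]
opening: 1.0
```

>>> {"method": "move_arm", "body": {
  "rows": [
    {"tx": -2.41, "ty": 0, "tz": 2.13, "rx": 0, "ry": 0, "rz": 0, "grip": 100},
    {"tx": -2.41, "ty": 0, "tz": 2.13, "rx": 0, "ry": 0, "rz": 0, "grip": 100},
    {"tx": -2.41, "ty": 0, "tz": 2.13, "rx": 0, "ry": 0, "rz": 0, "grip": 100},
    {"tx": -2.41, "ty": 0, "tz": 2.13, "rx": 0, "ry": 0, "rz": 0, "grip": 100},
    {"tx": -2.41, "ty": 0, "tz": 2.13, "rx": 0, "ry": 0, "rz": 0, "grip": 100},
    {"tx": -2.41, "ty": 0, "tz": 2.13, "rx": 0, "ry": 0, "rz": 0, "grip": 100},
    {"tx": -2.41, "ty": 0, "tz": 2.13, "rx": 0, "ry": 0, "rz": 0, "grip": 100},
    {"tx": -2.41, "ty": 0, "tz": 2.13, "rx": 0, "ry": 0, "rz": 0, "grip": 100},
    {"tx": -2.41, "ty": 0, "tz": 2.13, "rx": 0, "ry": 0, "rz": 0, "grip": 100},
    {"tx": -2.41, "ty": 0, "tz": 2.13, "rx": 0, "ry": 0, "rz": 0, "grip": 100}
  ]
}}

```text
t: 1.92
eef_pos: [449.6, 1.7, 333.8]
tcp_rot: [-1.57, -0.0, -1.247]
ft_force: [0.1, -0.9, -0.0]
opening: 0.998
```

>>> {"method": "move_arm", "body": {
  "rows": [
    {"tx": 0, "ty": 0, "tz": 0, "rx": 0, "ry": -0.12, "rz": 0, "grip": 100},
    {"tx": 0, "ty": 0, "tz": 0, "rx": 0, "ry": -0.12, "rz": 0, "grip": 100},
    {"tx": 0, "ty": 0, "tz": 0, "rx": 0, "ry": -0.12, "rz": 0, "grip": 100},
    {"tx": 0, "ty": 0, "tz": 0, "rx": 0, "ry": -0.12, "rz": 0, "grip": 100},
    {"tx": 0, "ty": 0, "tz": 0, "rx": 0, "ry": -0.12, "rz": 0, "grip": 100},
    {"tx": 0, "ty": 0, "tz": 0, "rx": 0, "ry": -0.12, "rz": 0, "grip": 100},
    {"tx": 0, "ty": 0, "tz": 0, "rx": 0, "ry": -0.12, "rz": 0, "grip": 100},
    {"tx": 0, "ty": 0, "tz": 0, "rx": 0, "ry": -0.12, "rz": 0, "grip": 100},
    {"tx": 0, "ty": 0, "tz": 0, "rx": 0, "ry": -0.12, "rz": 0, "grip": 100},
    {"tx": 0, "ty": 0, "tz": 0, "rx": 0, "ry": -0.12, "rz": 0, "grip": 100}
  ]
}}

```text
t: 2.75
eef_pos: [449.3, 0.0, 333.6]
tcp_rot: [-1.571, -0.0, -0.041]
ft_force: [0.2, 0.4, 0.1]
opening: 1.0
```

>>> {"method": "move_arm", "body": {
  "rows": [
    {"tx": 0, "ty": 0, "tz": 0, "rx": 0, "ry": -0.12, "rz": 0, "grip": 100},
    {"tx": 0, "ty": 0, "tz": 0, "rx": 0, "ry": -0.12, "rz": 0, "grip": 100},
    {"tx": 0, "ty": 0, "tz": 0, "rx": 0, "ry": -0.12, "rz": 0, "grip": 100},
    {"tx": 0, "ty": 0, "tz": 0, "rx": 0, "ry": -0.12, "rz": 0, "grip": 100},
    {"tx": 0, "ty": 0, "tz": 0, "rx": 0, "ry": -0.12, "rz": 0, "grip": 100},
    {"tx": 0, "ty": 0, "tz": 0, "rx": 0, "ry": -0.12, "rz": 0, "grip": 100},
    {"tx": 0, "ty": 0, "tz": 0, "rx": 0, "ry": -0.12, "rz": 0, "grip": 100},
    {"tx": 0, "ty": 0, "tz": 0, "rx": 0, "ry": -0.12, "rz": 0, "grip": 100},
    {"tx": 0, "ty": 0, "tz": 0, "rx": 0, "ry": -0.12, "rz": 0, "grip": 100},
    {"tx": 0, "ty": 0, "tz": 0, "rx": 0, "ry": -0.12, "rz": 0, "grip": 100}
  ]
}}

```text
t: 3.58
eef_pos: [449.3, -0.0, 333.6]
tcp_rot: [-1.571, 0.0, 1.159]
ft_force: [-1.2, -0.8, 0.3]
opening: 1.001
```

>>> {"method": "move_arm", "body": {
  "rows": [
    {"tx": 0, "ty": 0, "tz": 0, "rx": 0, "ry": -0.12, "rz": 0, "grip": 100},
    {"tx": 0, "ty": 0, "tz": 0, "rx": 0, "ry": -0.12, "rz": 0, "grip": 100},
    {"tx": 0, "ty": 0, "tz": 0, "rx": 0, "ry": -0.12, "rz": 0, "grip": 100},
    {"tx": 0, "ty": 0, "tz": 0, "rx": 0, "ry": -0.12, "rz": 0, "grip": 100},
    {"tx": 0, "ty": 0, "tz": 0, "rx": 0, "ry": -0.064, "rz": 0, "grip": 100},
    {"tx": 0, "ty": 0, "tz": 0, "rx": 0, "ry": 0, "rz": 0, "grip": 100}
  ]
}}

```text
t: 4.08
eef_pos: [449.3, -0.0, 333.6]
tcp_rot: [-1.571, 0.0, 1.7]
ft_force: [0.3, -0.0, 0.0]
opening: 0.996
```

```bash
python3 - <<'E'
from h import *
snap('wrist','w1'); s=env.state(); print(s['t'],s['eef_pos'],s['tcp_rot'],s['joints'])
E
```

```text
4.1333 [ 4.49309449e+02 -2.29488863e-02  3.33614382e+02] [-1.57078489e+00  9.04979629e-05  1.69560586e+00] [-1.47200265e-01  1.33975351e-01  1.81487330e+00 -9.71001997e-05
  1.19273071e+00 -1.84277029e+00]
```

View pics/w1.png

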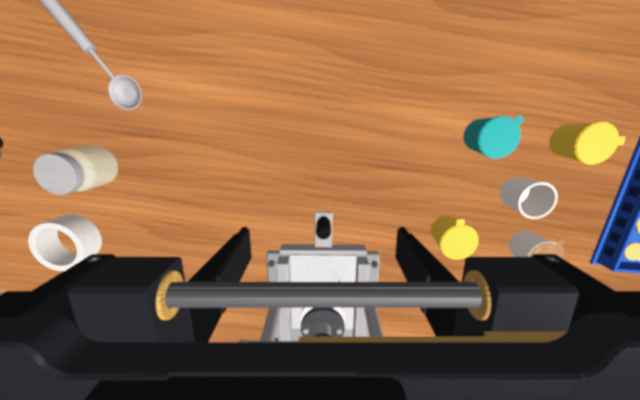

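```bash
python3 - <<'E'
from h import *
z=load('w1')
c=cv2.resize(z['im'][200:345,230:420],None,fx=4,fy=4,interpolation=cv2.INTER_CUBIC);cv2.imwrite('pics/w1c.png',c)
print(z['eye'],z['d'][228,323])
E
```

```text
[366.83965463 -11.004367   485.10862246] 433.20145
```

View pics/w1c.png

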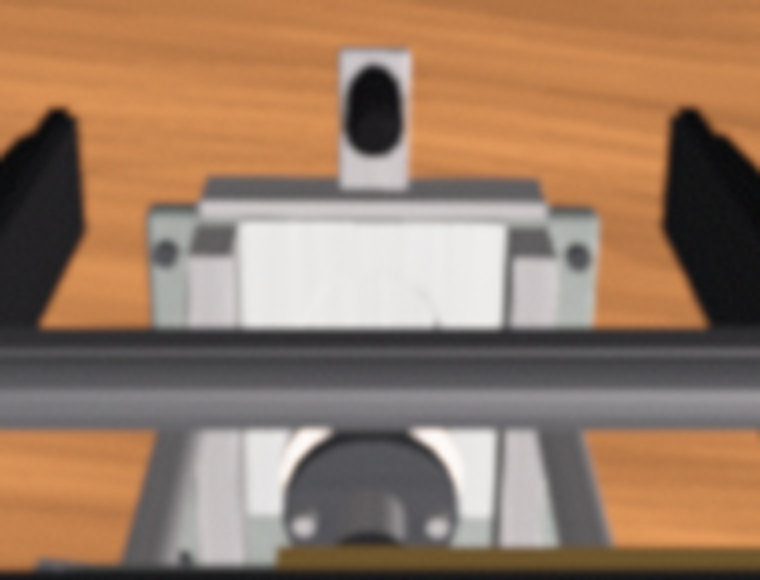

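```bash
python3 - <<'E'
from h import *
z=load('w1')
g=lambda x,y:(230+(x+.5)/4-.5,200+(y+.5)/4-.5)
for n,x,y,zw in [('panL',201,201,42),('panR',546,205,42),('footL',150,208,12),('footR',598,210,12),('boltL',165,254,12),('boltR',578,257,12),('tongueL',341,48,29),('tongueR',411,49,29),('knobtop',374,140,84),('nestarc',437,310,36)]:
    u,v=g(x,y); print(n,pt(z,u,v).round(1),pt(z,u,v,zw=zw).round(1))
P=cloud(z)
m=(P[...,2]>45)&(P[...,2]<95)&(P[...,0]>510)&(P[...,0]<565)&(abs(P[...,1]-13)<20)
q=P[m];print(len(q),q.mean(0),q.min(0),q.max(0))
q=q[q[:,2]>78];print(len(q),q.mean(0))
E
```

```text
panL [602.  -56.7  41.9] [602.  -56.6  42. ]
panR [6.061e+02 1.002e+02 5.000e-01] [585.6  90.6  42. ]
footL [627.5 -83.6   6.2] [624.3 -82.7  12. ]
footR [6.056e+02 1.249e+02 5.000e-01] [600.  121.7  12. ]
boltL [642.  -73.   20.8] [647.2 -74.2  12. ]
boltR [620.5 114.5  20.3] [625.  116.8  12. ]
tongueL [530.8  -4.8  26.9] [530.   -4.8  29. ]
tongueR [536.5  26.8   1.2] [526.8  24.7  29. ]
knobtop [544.7  11.1  86.6] [545.8  11.2  84. ]
nestarc [645.4  52.   37.1] [646.1  52.2  36. ]
286 [539.10967765   9.83672102  75.48779382] [531.63209063  -1.58543032  45.22637459] [553.85410421  21.98605812  87.37726283]
172 [541.92600292  10.0938025   84.06063796]
```

>>> {"method": "move_arm", "body": {
  "rows": [
    {"tx": 0, "ty": 0, "tz": -1.88, "rx": 0, "ry": 0.008, "rz": 0, "grip": 60},
    {"tx": 0, "ty": 0, "tz": -1.88, "rx": 0, "ry": 0, "rz": 0, "grip": 60},
    {"tx": 0, "ty": 0, "tz": -1.88, "rx": 0, "ry": 0, "rz": 0, "grip": 60},
    {"tx": 0, "ty": 0, "tz": -1.88, "rx": 0, "ry": 0, "rz": 0, "grip": 60},
    {"tx": 0, "ty": 0, "tz": -1.88, "rx": 0, "ry": 0, "rz": 0, "grip": 60},
    {"tx": 0, "ty": 4, "tz": 0, "rx": 0, "ry": 0, "rz": 0, "grip": 60},
    {"tx": 0, "ty": 4, "tz": 0, "rx": 0, "ry": 0, "rz": 0, "grip": 60},
    {"tx": 0, "ty": 4, "tz": 0, "rx": 0, "ry": 0, "rz": 0, "grip": 60},
    {"tx": 0, "ty": 4, "tz": 0, "rx": 0, "ry": 0, "rz": 0, "grip": 60},
    {"tx": 0, "ty": 0, "tz": 0, "rx": 0, "ry": 0, "rz": 0, "grip": 60}
  ]
}}

```text
t: 4.97
eef_pos: [539.8, 11.4, 167.5]
tcp_rot: [-1.561, -0.002, 1.686]
ft_force: [-0.5, -0.2, -0.3]
opening: 0.601
```

```bash
python3 - <<'E'
from h import *
snap('wrist','w2'); s=env.state(); print(s['t'],s['eef_pos'],s['tcp_rot'])
z=load('w2');P=cloud(z)
m=(P[...,2]>72)&(P[...,2]<95)&(P[...,0]>510)&(P[...,0]<575)&(abs(P[...,1]-10)<20)
q=P[m];print(len(q),q.mean(0),q.min(0),q.max(0))
E
```

```text
5.0167 [541.39392006  11.29323846 171.24357898] [-1.56437225e+00 -1.33427961e-03  1.68676397e+00]
602 [542.4598413   10.65632606  86.47895626] [533.09306474  -0.82669898  72.06569   ] [556.34395649  22.77574702  91.09739475]
```

View pics/w2.png

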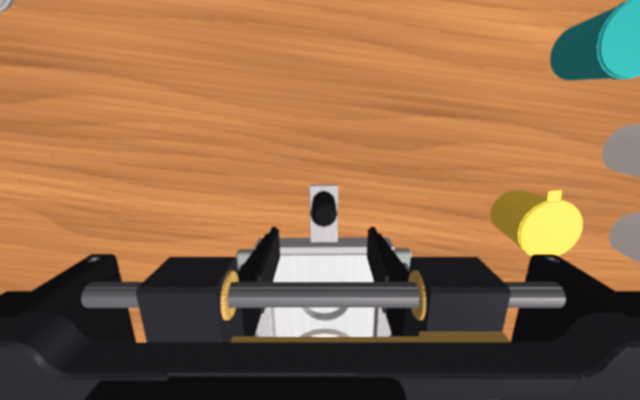

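>>> {"method": "move_arm", "body": {
  "rows": [
    {"tx": 0, "ty": 3, "tz": 0, "rx": 0, "ry": 0, "rz": 0, "grip": 60},
    {"tx": 0, "ty": 3, "tz": 0, "rx": 0, "ry": 0, "rz": 0, "grip": 60},
    {"tx": 0, "ty": 3, "tz": 0, "rx": 0, "ry": 0, "rz": 0, "grip": 60},
    {"tx": 0, "ty": 2, "tz": 0, "rx": 0, "ry": 0, "rz": 0, "grip": 60},
    {"tx": 0, "ty": 0, "tz": 0, "rx": 0, "ry": 0, "rz": 0, "grip": 60},
    {"tx": 0, "ty": 0, "tz": 0, "rx": 0, "ry": 0, "rz": 0, "grip": 0},
    {"tx": 0, "ty": 0, "tz": 0, "rx": 0, "ry": 0, "rz": 0, "grip": 0},
    {"tx": 0, "ty": 0, "tz": 0, "rx": 0, "ry": 0, "rz": 0, "grip": 0},
    {"tx": 0, "ty": 0, "tz": 0, "rx": 0, "ry": 0, "rz": 0, "grip": 0}
  ]
}}

```text
t: 5.77
eef_pos: [543.5, 11.1, 65.4]
tcp_rot: [-1.574, 0.001, 1.689]
ft_force: [-0.1, 0.5, -0.2]
opening: 0.376
```

>>> {"method": "move_arm", "body": {
  "rows": [
    {"tx": 0, "ty": 0, "tz": 0, "rx": 0, "ry": 0, "rz": 0, "grip": 0},
    {"tx": 0, "ty": 0, "tz": 0, "rx": 0, "ry": 0, "rz": 0, "grip": 0},
    {"tx": 0, "ty": 0, "tz": 0, "rx": 0, "ry": 0, "rz": 0, "grip": 0},
    {"tx": 0, "ty": 0, "tz": 0, "rx": 0, "ry": 0, "rz": 0, "grip": 0},
    {"tx": 0, "ty": 0, "tz": 1, "rx": 0, "ry": 0, "rz": 0, "grip": 0},
    {"tx": 0, "ty": 0, "tz": 1, "rx": 0, "ry": 0, "rz": 0, "grip": 0},
    {"tx": 0, "ty": 0, "tz": 1, "rx": 0, "ry": 0, "rz": 0, "grip": 0}
  ]
}}

```text
t: 6.35
eef_pos: [513.3, 8.7, 64.5]
tcp_rot: [-1.573, -0.001, 1.689]
ft_force: [1.9, 12.0, 7.2]
opening: 0.244
```

>>> {"method": "move_arm", "body": {
  "rows": [
    {"tx": 0, "ty": 0, "tz": 1, "rx": 0, "ry": 0, "rz": 0, "grip": 0},
    {"tx": 0, "ty": 0, "tz": 1, "rx": 0, "ry": 0, "rz": 0, "grip": 0},
    {"tx": 0, "ty": 0, "tz": 1, "rx": 0, "ry": 0, "rz": 0, "grip": 0},
    {"tx": 0, "ty": 0, "tz": 1, "rx": 0, "ry": 0, "rz": 0, "grip": 0},
    {"tx": 0, "ty": 0, "tz": 0, "rx": 0, "ry": 0, "rz": 0, "grip": 0}
  ]
}}

```text
t: 6.77
eef_pos: [471.8, 3.7, 64.5]
tcp_rot: [-1.57, -0.001, 1.689]
ft_force: [-3.0, 11.2, 8.5]
opening: 0.244
```

>>> {"method": "move_arm", "body": {
  "rows": [
    {"tx": 0.05, "ty": 0, "tz": 1, "rx": 0, "ry": 0, "rz": 0, "grip": 0},
    {"tx": 0, "ty": 0, "tz": 1, "rx": 0, "ry": 0, "rz": 0, "grip": 0},
    {"tx": 0, "ty": 0, "tz": 0.5, "rx": 0, "ry": 0, "rz": 0, "grip": 0},
    {"tx": 0, "ty": 0, "tz": 0.3, "rx": 0, "ry": 0, "rz": 0, "grip": 0},
    {"tx": 0, "ty": 0, "tz": 0, "rx": 0, "ry": 0, "rz": 0, "grip": 0}
  ]
}}

```text
t: 7.18
eef_pos: [446.2, 0.6, 64.5]
tcp_rot: [-1.574, 0.0, 1.688]
ft_force: [1.8, 8.5, 8.5]
opening: 0.246
```

>>> {"method": "move_arm", "body": {
  "rows": [
    {"tx": 0, "ty": 0, "tz": 0.4, "rx": 0, "ry": 0, "rz": 0, "grip": 0},
    {"tx": 0, "ty": 0, "tz": 0.4, "rx": 0, "ry": 0, "rz": 0, "grip": 0},
    {"tx": 0, "ty": 0, "tz": 0, "rx": 0, "ry": 0, "rz": 0, "grip": 0}
  ]
}}

```text
t: 7.43
eef_pos: [443.1, 0.1, 64.7]
tcp_rot: [-1.584, 0.002, 1.688]
ft_force: [24.6, 26.5, -8.6]
opening: 0.245
```

>>> {"method": "move_arm", "body": {
  "rows": [
    {"tx": 0, "ty": 0, "tz": -0.5, "rx": 0, "ry": 0, "rz": 0, "grip": 0},
    {"tx": 0, "ty": 0, "tz": 0, "rx": 0, "ry": 0, "rz": 0, "grip": 0},
    {"tx": 0, "ty": 0, "tz": 0, "rx": 0, "ry": 0, "rz": 0, "grip": 60},
    {"tx": 0, "ty": 0, "tz": 0, "rx": 0, "ry": 0, "rz": 0, "grip": 60},
    {"tx": 0, "ty": 0, "tz": 0, "rx": 0, "ry": 0, "rz": 0, "grip": 60},
    {"tx": 0, "ty": 0, "tz": 0, "rx": 0, "ry": 0, "rz": 0, "grip": 60}
  ]
}}

```text
t: 7.93
eef_pos: [442.3, -0.3, 63.6]
tcp_rot: [-1.571, 0.0, 1.689]
ft_force: [0.3, 0.5, 0.2]
opening: 0.468
```

>>> {"method": "move_arm", "body": {
  "rows": [
    {"tx": 0, "ty": 0, "tz": 0, "rx": 0, "ry": 0, "rz": 0, "grip": 100},
    {"tx": 0, "ty": -3, "tz": 0, "rx": 0, "ry": 0, "rz": 0, "grip": 100},
    {"tx": 0, "ty": -4, "tz": 0, "rx": 0, "ry": 0, "rz": 0, "grip": 100},
    {"tx": 0, "ty": -4, "tz": 0, "rx": 0, "ry": 0, "rz": 0, "grip": 100},
    {"tx": 0, "ty": -4, "tz": 0, "rx": 0, "ry": 0, "rz": 0, "grip": 100},
    {"tx": 0, "ty": -4, "tz": 0, "rx": 0, "ry": 0, "rz": 0, "grip": 100},
    {"tx": 0, "ty": -4, "tz": 0, "rx": 0, "ry": 0, "rz": 0, "grip": 100},
    {"tx": 0, "ty": -2, "tz": 0, "rx": 0, "ry": 0, "rz": 0, "grip": 100},
    {"tx": 0, "ty": 0, "tz": 0, "rx": 0, "ry": 0, "rz": 0, "grip": 100}
  ]
}}

```text
t: 8.68
eef_pos: [443.4, -0.4, 317.9]
tcp_rot: [-1.578, 0.002, 1.689]
ft_force: [-0.3, -0.5, -0.3]
opening: 0.995
```

```bash
python3 - <<'E'
from h import *
snap('wrist','w3'); s=env.state(); print(s['t'],s['eef_pos'],s['tcp_rot'])
z=load('w3');
c=cv2.resize(z['im'][140:340,220:420],None,fx=3.8,fy=3,interpolation=cv2.INTER_CUBIC);cv2.imwrite('pics/w3c.png',c)
P=cloud(z)
m=(P[...,2]>75)&(P[...,2]<95)&(P[...,0]>410)&(P[...,0]<475)&(abs(P[...,1]-0)<20)
q=P[m];print(len(q),q.mean(0),q.min(0),q.max(0))
E
```

```text
8.7333 [ 4.42669693e+02 -3.20369677e-01  3.15297454e+02] [-1.57463544e+00  1.15170403e-03  1.68888035e+00]
223 [444.77448275  -0.81284134  81.49433629] [434.1771939  -12.22977056  75.03947512] [457.04013813  10.58187894  85.23508399]
```

View pics/w3c.png

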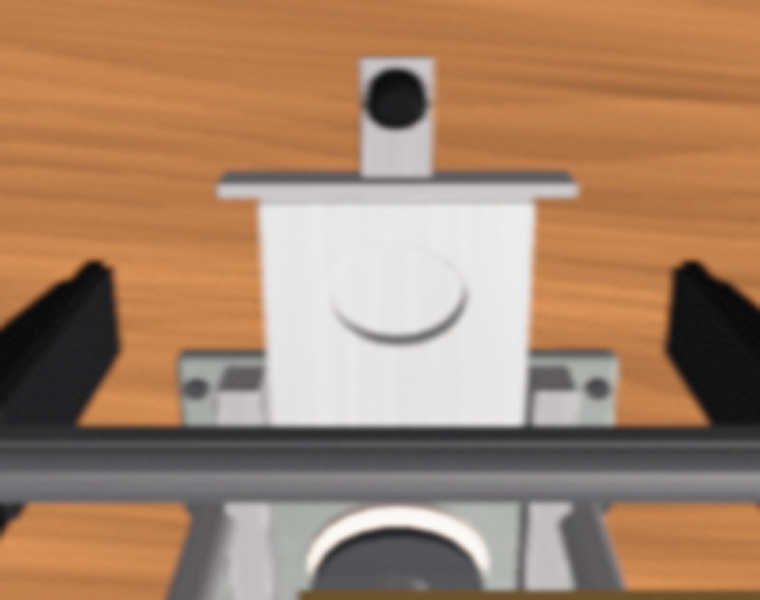

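View pics/w3.png

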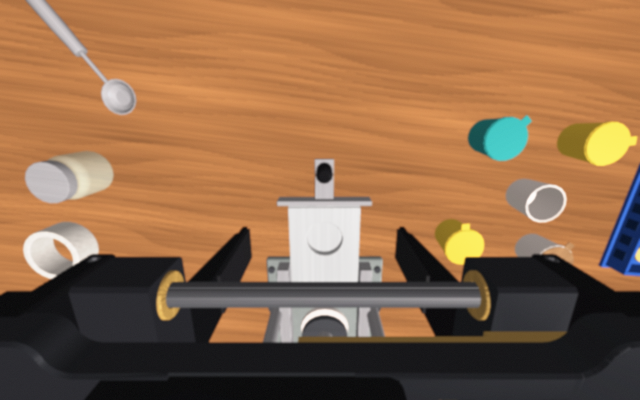

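```bash
python3 - <<'E'
from h import *
z=load('w3')
g=lambda x,y:(220+(x+.5)/3.8-.5,140+(y+.5)/3-.5)
for n,x,y,zw in [('nestL',331,293,36),('nestR',468,294,36),('near',397,247,36),('far',400,344,36),('panL',217,192,42),('panR',578,192,42),('knobtop',397,108,83),('footL',180,352,12),('footR',617,353,12)]:
    u,v=g(x,y); print(n,pt(z,u,v).round(1),pt(z,u,v,zw=zw).round(1))
P=cloud(z)
m=(P[...,2]>25)&(P[...,2]<95)&(P[...,0]>450)&(P[...,0]<620)&(P[...,1]>345)&(P[...,1]<460)
q=P[m];print(len(q), q.mean(0),q.min(0),q.max(0))
E
```

```text
nestL [568.9 -14.7  20.8] [561.8 -14.6  36. ]
nestR [556.1  44.7  34.5] [555.4  44.5  36. ]
near [532.   10.7  34.7] [531.5  10.7  36. ]
far [592.7  19.3  29.5] [589.3  18.8  36. ]
panL [508.1 -67.3  39.3] [507.1 -66.9  42. ]
panR [503.2  90.2  -1.7] [489.8  80.8  42. ]
knobtop [4.45e+02 3.00e-01 8.23e+01] [4.449e+02 3.000e-01 8.300e+01]
footL [625.8 -83.    0.9] [619.4 -81.2  12. ]
footR [603.  125.9  -1.2] [596.1 122.1  12. ]
1095 [505.15307006 370.58970115  46.09505781] [450.10265674 345.01561414  25.01446854] [556.84548272 414.05046129  60.51872887]
```

>>> {"method": "move_arm", "body": {
  "rows": [
    {"tx": 3.69, "ty": 0, "tz": -1.21, "rx": 0, "ry": 0, "rz": 0, "grip": 100},
    {"tx": 3.69, "ty": 0, "tz": -1.21, "rx": 0, "ry": 0, "rz": 0, "grip": 100},
    {"tx": 3.69, "ty": 0, "tz": -1.21, "rx": 0, "ry": 0, "rz": 0, "grip": 100},
    {"tx": 3.69, "ty": 0, "tz": -1.21, "rx": 0, "ry": 0, "rz": 0, "grip": 100},
    {"tx": 3.69, "ty": 0, "tz": -1.21, "rx": 0, "ry": 0, "rz": 0, "grip": 100},
    {"tx": 3.69, "ty": 0, "tz": -1.21, "rx": 0, "ry": 0, "rz": 0, "grip": 100},
    {"tx": 3.69, "ty": 0, "tz": -1.21, "rx": 0, "ry": 0, "rz": 0, "grip": 100},
    {"tx": 3.69, "ty": 0, "tz": -1.21, "rx": 0, "ry": 0, "rz": 0, "grip": 100},
    {"tx": 3.69, "ty": 0, "tz": -1.21, "rx": 0, "ry": 0, "rz": 0, "grip": 100},
    {"tx": 3.69, "ty": 0, "tz": -1.21, "rx": 0, "ry": 0, "rz": 0, "grip": 100}
  ]
}}

```text
t: 9.57
eef_pos: [518.7, 382.3, 311.3]
tcp_rot: [-1.568, 0.001, 1.689]
ft_force: [0.8, -0.8, 0.9]
opening: 0.995
```

>>> {"method": "move_arm", "body": {
  "rows": [
    {"tx": 0, "ty": 0, "tz": 0, "rx": 0, "ry": 0, "rz": 0, "grip": 100},
    {"tx": 0, "ty": 0, "tz": 0, "rx": 0, "ry": 0, "rz": 0, "grip": 100}
  ]
}}

```text
t: 9.73
eef_pos: [518.5, 381.8, 310.6]
tcp_rot: [-1.567, 0.002, 1.691]
ft_force: [0.6, -0.4, 0.1]
opening: 1.001
```

```bash
python3 - <<'E'
from h import *
snap('wrist','w4'); s=env.state(); print(s['t'],s['eef_pos'],s['tcp_rot'])
E
```

```text
9.7833 [518.52327099 380.5222344  311.27832127] [-1.56766414  0.00169431  1.69001415]
```

View pics/w4.png

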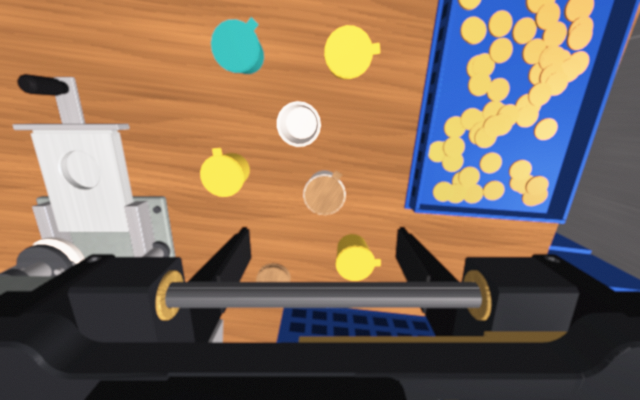

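```bash
python3 - <<'E'
from h import *
z=load('w4')
c=cv2.resize(z['im'][160:230,280:370],None,fx=7,fy=7,interpolation=cv2.INTER_CUBIC);cv2.imwrite('pics/w4c.png',c)
P=cloud(z)
for c0 in [(547,387),(455,340),(534,236)]:
    m=(P[...,2]>48)&(P[...,2]<70)&(np.hypot(P[...,0]-c0[0],P[...,1]-c0[1])<45)
    q=P[m]; print(len(q),q.mean(0).round(1),q.min(0).round(1),q.max(0).round(1))
print(pt(z,325,194),pt(z,356,262,zw=60))
E
```

```text
1379 [549.7 384.5  61.2] [514.5 353.7  54.1] [581.7 414.9  63.8]
411 [457.4 334.7  57.3] [427.2 308.2  48.2] [486.1 366.5  61.5]
1495 [538.9 234.6  61.1] [502.5 203.1  48.3] [572.4 264.6  63.8]
[549.31266086 385.79566739  63.46633469] [655.43355838 447.91658882  60.        ]
```

View pics/w4c.png

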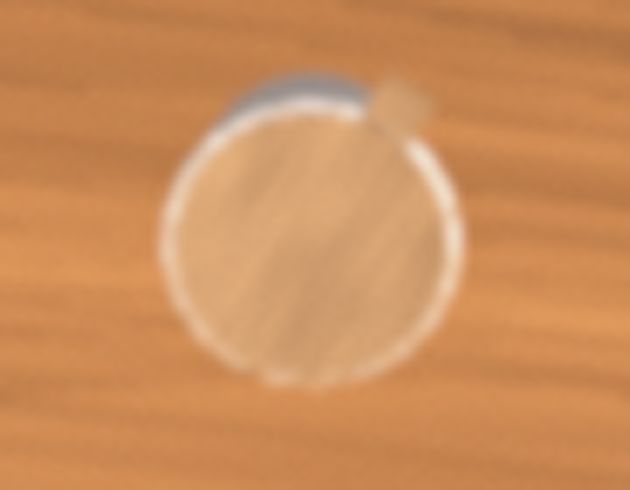

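>>> {"method": "move_arm", "body": {
  "rows": [
    {"tx": 0.1, "ty": 0, "tz": -1.6, "rx": 0, "ry": 0, "rz": 0, "grip": 100},
    {"tx": 0, "ty": 0, "tz": -1.6, "rx": 0, "ry": 0, "rz": 0, "grip": 100},
    {"tx": 0, "ty": 3, "tz": 0, "rx": 0, "ry": 0, "rz": 0, "grip": 100},
    {"tx": 0, "ty": 3, "tz": 0, "rx": 0, "ry": 0, "rz": 0, "grip": 100},
    {"tx": 0, "ty": 3, "tz": 0, "rx": 0, "ry": 0, "rz": 0, "grip": 100},
    {"tx": 0, "ty": 3, "tz": 0, "rx": 0, "ry": 0, "rz": 0, "grip": 100},
    {"tx": 0, "ty": 3, "tz": 0, "rx": 0, "ry": 0, "rz": 0, "grip": 100},
    {"tx": 0, "ty": 0, "tz": 0, "rx": 0, "ry": 0, "rz": 0, "grip": 100},
    {"tx": 0, "ty": 0, "tz": 0, "rx": 0, "ry": 0, "rz": 0, "grip": 100}
  ]
}}

```text
t: 10.53
eef_pos: [550.4, 383.8, 162.8]
tcp_rot: [-1.568, 0.001, 1.688]
ft_force: [-0.6, 0.0, 0.7]
opening: 1.0
```

```bash
python3 - <<'E'
from h import *
snap('wrist','w5'); s=env.state(); print(s['t'],s['eef_pos'],s['tcp_rot'])
z=load('w5');P=cloud(z)
m=(P[...,2]>56)&(P[...,2]<70)&(np.hypot(P[...,0]-549,P[...,1]-385)<45)
q=P[m]; print(len(q),q.mean(0).round(1),q.min(0).round(1),q.max(0).round(1))
E
```

```text
10.5833 [551.13051598 384.50103595 164.59836589] [-1.57105326e+00  4.28531934e-05  1.68796414e+00]
3320 [549.7 386.9  62.2] [514.5 356.1  56.4] [583.2 417.1  64.4]
```

View pics/w5.png

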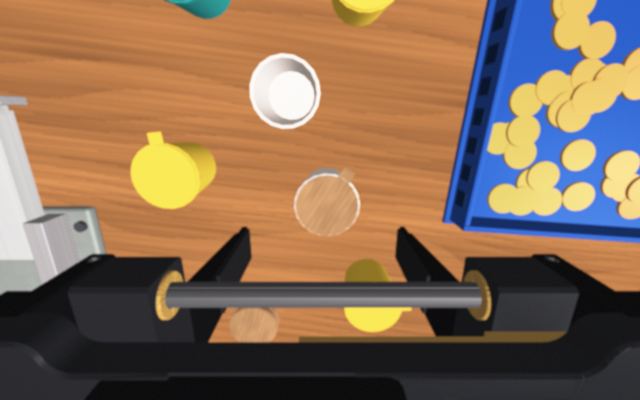

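>>> {"method": "move_arm", "body": {
  "rows": [
    {"tx": 0.15, "ty": 3, "tz": 0, "rx": 0, "ry": 0, "rz": 0, "grip": 100},
    {"tx": 0, "ty": 3, "tz": 0, "rx": 0, "ry": 0, "rz": 0, "grip": 100},
    {"tx": 0, "ty": 2, "tz": 0, "rx": 0, "ry": 0, "rz": 0, "grip": 100},
    {"tx": 0, "ty": 2, "tz": 0, "rx": 0, "ry": 0, "rz": 0, "grip": 100},
    {"tx": 0, "ty": 1.5, "tz": 0, "rx": 0, "ry": 0, "rz": 0, "grip": 100},
    {"tx": 0, "ty": 0.6, "tz": 0, "rx": 0, "ry": 0, "rz": 0, "grip": 100},
    {"tx": 0, "ty": 0, "tz": 0, "rx": 0, "ry": 0, "rz": 0, "grip": 100},
    {"tx": 0, "ty": 0, "tz": 0, "rx": 0, "ry": 0, "rz": 0, "grip": 100}
  ]
}}

```text
t: 11.25
eef_pos: [551.3, 387.0, 44.4]
tcp_rot: [-1.573, -0.001, 1.689]
ft_force: [-0.1, -0.5, 0.1]
opening: 0.999
```

```bash
python3 - <<'E'
from h import *
snap('wrist','w6'); s=env.state(); print(s['t'],s['eef_pos'],s['tcp_rot'])
E
```

```text
11.3 [551.33022206 387.06936971  44.5727716 ] [-1.57323158e+00 -9.30798965e-04  1.68890702e+00]
```

View pics/w6.png

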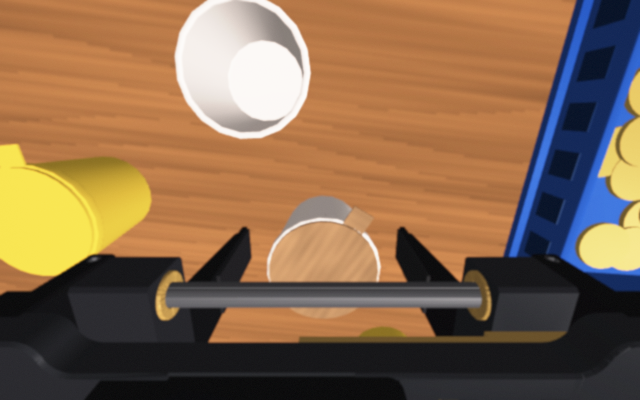

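>>> {"method": "move_arm", "body": {
  "rows": [
    {"tx": 0, "ty": 0, "tz": 0, "rx": 0, "ry": 0, "rz": 0, "grip": 0},
    {"tx": 0, "ty": 0, "tz": 0, "rx": 0, "ry": 0, "rz": 0, "grip": 0},
    {"tx": 0, "ty": 0, "tz": 0, "rx": 0, "ry": 0, "rz": 0, "grip": 0},
    {"tx": 0, "ty": 0, "tz": 0, "rx": 0, "ry": 0, "rz": 0, "grip": 0},
    {"tx": 0, "ty": 0, "tz": 0, "rx": 0, "ry": 0, "rz": 0, "grip": 0},
    {"tx": 0, "ty": 0, "tz": 0, "rx": 0, "ry": 0, "rz": 0, "grip": 0},
    {"tx": 0, "ty": 0, "tz": 0, "rx": 0, "ry": 0, "rz": 0, "grip": 0},
    {"tx": 0, "ty": 0, "tz": 0, "rx": 0, "ry": 0, "rz": 0, "grip": 0},
    {"tx": 0, "ty": 0, "tz": 0, "rx": 0, "ry": 0, "rz": 0, "grip": 0},
    {"tx": 0, "ty": 0, "tz": 0, "rx": 0, "ry": 0, "rz": 0, "grip": 0}
  ]
}}

```text
t: 12.13
eef_pos: [550.5, 386.8, 42.7]
tcp_rot: [-1.571, -0.0, 1.689]
ft_force: [-1.2, 1.8, 1.4]
opening: 0.639
```

>>> {"method": "move_arm", "body": {
  "rows": [
    {"tx": 0, "ty": -0.5, "tz": 0, "rx": 0, "ry": 0, "rz": 0, "grip": 0},
    {"tx": 0, "ty": -1, "tz": 0, "rx": 0, "ry": 0, "rz": 0, "grip": 0},
    {"tx": 0, "ty": -1.5, "tz": 0, "rx": 0, "ry": 0, "rz": 0, "grip": 0},
    {"tx": 0, "ty": 0, "tz": 0, "rx": 0, "ry": 0, "rz": 0, "grip": 0}
  ]
}}

```text
t: 12.47
eef_pos: [551.5, 387.3, 75.6]
tcp_rot: [-1.574, -0.001, 1.689]
ft_force: [-0.2, -0.5, -1.0]
opening: 0.64
```

```bash
python3 - <<'E'
from h import *
snap('wrist','w7'); s=env.state(); print(s['t'],s['eef_pos'],s['tcp_rot'],s['ft_force'],s['opening'])
E
```

```text
12.5167 [551.14359467 387.04987271  74.31687161] [-1.57340268e+00 -9.62020364e-04  1.68900805e+00] [-0.27164022  0.19546994 -2.86127399] 0.6337753638382134
```

View pics/w7.png

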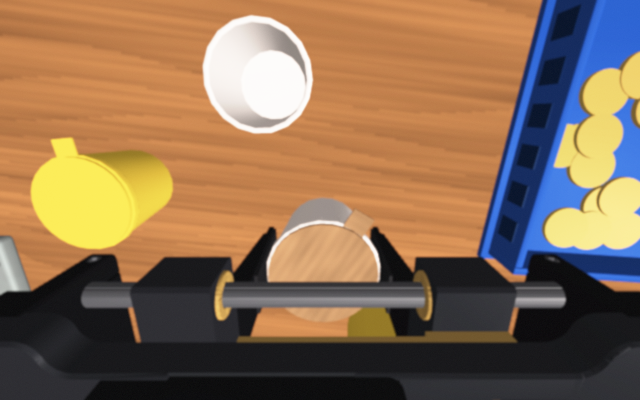

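```bash
python3 - <<'E'
from h import *
z=load('w7')
c=cv2.resize(z['im'][190:330,250:400],None,fx=5,fy=4.2,interpolation=cv2.INTER_CUBIC);cv2.imwrite('pics/w7c.png',c)
for u,v in [(323,222),(268,267),(380,267),(323,320)]: print(pt(z,u,v,zw=91.3).round(1),pt(z,u,v).round(1))
E
```

```text
[521.7 382.8  91.3] [522.1 382.8  90.3]
[550.6 356.7  91.3] [549.7 356.9  92.7]
[543.7 415.8  91.3] [542.9 415.4  92.7]
[580.9 389.7  91.3] [580.1 389.6  92.3]
```

View pics/w7c.png

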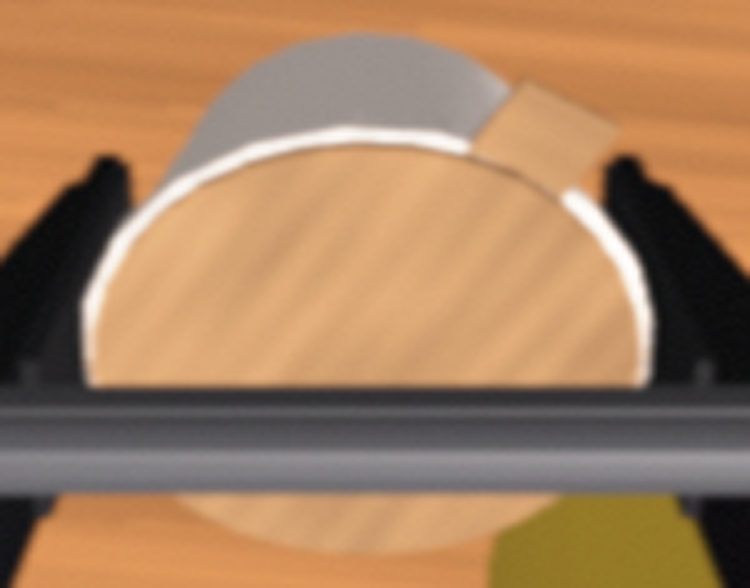

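>>> {"method": "move_arm", "body": {
  "rows": [
    {"tx": 0, "ty": -2.4, "tz": 0, "rx": 0, "ry": 0, "rz": 0, "grip": 0},
    {"tx": 0, "ty": -2.4, "tz": 0, "rx": 0, "ry": 0, "rz": 0, "grip": 0},
    {"tx": 0, "ty": -2.4, "tz": 0, "rx": 0, "ry": 0, "rz": 0, "grip": 0},
    {"tx": 0, "ty": -2.4, "tz": 0, "rx": 0, "ry": 0, "rz": 0, "grip": 0},
    {"tx": -1, "ty": 0, "tz": 0, "rx": 0, "ry": 0, "rz": 0, "grip": 0},
    {"tx": -2, "ty": 0, "tz": 0, "rx": 0, "ry": 0, "rz": 0, "grip": 0},
    {"tx": -3, "ty": 0, "tz": 0.3, "rx": 0, "ry": 0, "rz": 0, "grip": 0},
    {"tx": -3, "ty": 0, "tz": 0.3, "rx": 0, "ry": 0, "rz": 0, "grip": 0},
    {"tx": -3, "ty": 0, "tz": 0.3, "rx": 0, "ry": 0, "rz": 0, "grip": 0},
    {"tx": -3, "ty": 0, "tz": 0.3, "rx": 0, "ry": 0, "rz": 0, "grip": 0}
  ]
}}

```text
t: 13.35
eef_pos: [555.5, 234.5, 167.4]
tcp_rot: [-1.569, 0.0, 1.689]
ft_force: [-0.3, -0.1, -0.8]
opening: 0.638
```

>>> {"method": "move_arm", "body": {
  "rows": [
    {"tx": -3, "ty": 0, "tz": 0.3, "rx": 0, "ry": 0, "rz": 0, "grip": 0},
    {"tx": -3, "ty": 0, "tz": 0.3, "rx": 0, "ry": 0, "rz": 0, "grip": 0},
    {"tx": -3, "ty": 0, "tz": 0.3, "rx": 0, "ry": 0, "rz": 0, "grip": 0},
    {"tx": -3, "ty": 0, "tz": 0.3, "rx": 0, "ry": 0, "rz": 0, "grip": 0},
    {"tx": -3, "ty": 0, "tz": 0.3, "rx": 0, "ry": 0, "rz": 0, "grip": 0},
    {"tx": -3, "ty": 0, "tz": 0.3, "rx": 0, "ry": 0, "rz": 0, "grip": 0},
    {"tx": -3, "ty": 0, "tz": 0.4, "rx": 0, "ry": 0, "rz": 0, "grip": 0},
    {"tx": -1.1, "ty": 0, "tz": 0, "rx": 0, "ry": 0, "rz": 0, "grip": 0},
    {"tx": 0, "ty": 0, "tz": 0, "rx": 0, "ry": 0, "rz": 0, "grip": 0},
    {"tx": 0, "ty": 0, "tz": 0, "rx": 0, "ry": 0, "rz": 0, "grip": 0}
  ]
}}

```text
t: 14.18
eef_pos: [560.2, 14.0, 168.0]
tcp_rot: [-1.57, -0.0, 1.687]
ft_force: [0.1, 0.3, -2.1]
opening: 0.637
```

```bash
python3 - <<'E'
from h import *
snap('wrist','w8'); s=env.state(); print(s['t'],s['eef_pos'],s['tcp_rot'],s['ft_force'],s['opening'])
E
```

```text
14.2333 [560.20193611  14.74460542 168.08237652] [-1.57005556e+00 -2.37302071e-04  1.68866020e+00] [-0.53328073  1.16824063 -1.40365826] 0.6358729186276785
```

View pics/w8.png

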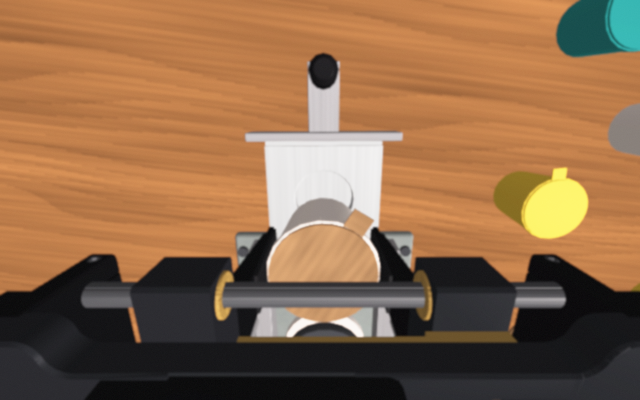

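```bash
python3 - <<'E'
from h import *
z=load('w8')
P=cloud(z)
m=(P[...,2]>78)&(P[...,2]<95)&(P[...,0]>410)&(P[...,0]<475)&(abs(P[...,1]-0)<20)
q=P[m];print(len(q),q.mean(0),q.min(0),q.max(0))
for u,v in [(247,134),(402,134)]: print(pt(z,u,v,zw=42))
for u,v in [(296,190),(353,195)]: print(pt(z,u,v,zw=36))
E
```

```text
787 [4.47587771e+02 3.51109123e-01 8.41097422e+01] [435.50636846 -11.55817621  78.09646605] [458.84507049  11.77603952  87.87700626]
[506.48692666 -65.15387072  42.        ]
[489.37497724  81.33775255  42.        ]
[557.78171147 -14.32995715  36.        ]
[556.2773345  44.734063   36.       ]
```

>>> {"method": "move_arm", "body": {
  "rows": [
    {"tx": 0, "ty": 2, "tz": -0.13, "rx": 0, "ry": 0, "rz": 0, "grip": 0},
    {"tx": 0, "ty": 2, "tz": 0, "rx": 0, "ry": 0, "rz": 0, "grip": 0},
    {"tx": 0, "ty": 2, "tz": 0, "rx": 0, "ry": 0, "rz": 0, "grip": 0},
    {"tx": 0, "ty": 1.8, "tz": 0, "rx": 0, "ry": 0, "rz": 0, "grip": 0},
    {"tx": 0, "ty": 0, "tz": 0, "rx": 0, "ry": 0, "rz": 0, "grip": 0},
    {"tx": 0, "ty": 0, "tz": 0, "rx": 0, "ry": 0, "rz": 0, "grip": 0}
  ]
}}

```text
t: 14.73
eef_pos: [561.4, 15.6, 90.1]
tcp_rot: [-1.569, -0.0, 1.69]
ft_force: [-0.6, -0.1, -1.4]
opening: 0.636
```

```bash
python3 - <<'E'
from h import *
snap('wrist','w9'); s=env.state(); print(s['t'],s['eef_pos'],s['tcp_rot'],s['ft_force'],s['opening'])
z=load('w9')
c=cv2.resize(z['im'][100:300,230:420],None,fx=4,fy=3,interpolation=cv2.INTER_CUBIC);cv2.imwrite('pics/w9c.png',c)
E
```

```text
14.7833 [561.93317165  15.33228098  91.01505539] [-1.57075673e+00  2.90058966e-05  1.69019787e+00] [ 0.54323653  0.10648554 -1.7213468 ] 0.6350282116175612
```

View pics/w9c.png

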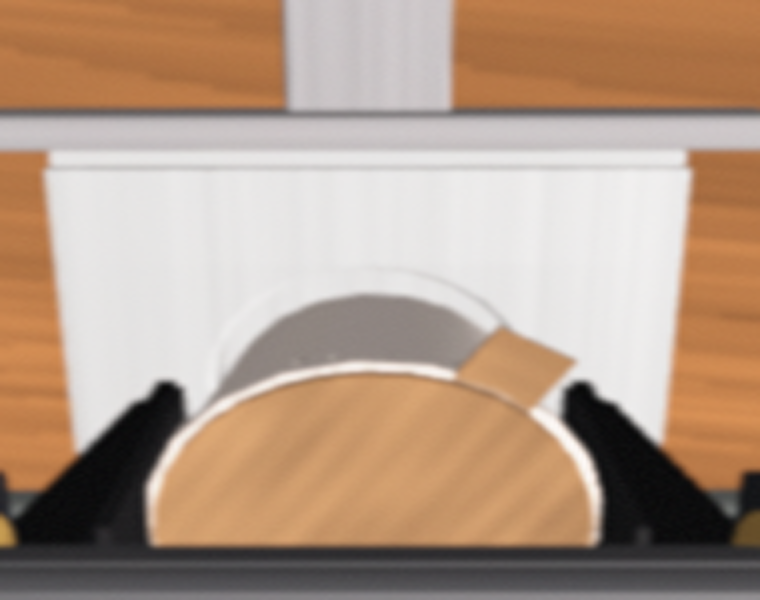

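```bash
python3 - <<'E'
from h import *
z=load('w9')
g=lambda x,y:(230+(x+.5)/4-.5,100+(y+.5)/3-.5)
for n,x,y,zw in [('nestnear',365,267,36),('footnear',370,293,48.3),('pan front',370,111,42),('pan back',370,149,42),('rimL',148,500,108),('rimR',602,500,108),('rimtop',375,361,108),('nestarcL',213,370,36),('nestarcR',505,320,36),('arc2',262,300,36),('arc3',468,295,36),('pL',76,450,36),('pR',664,450,36)]:
    u,v=g(x,y); print(n,pt(z,u,v).round(1),pt(z,u,v,zw=zw).round(1))
q=np.array([pt(z,*g(x,y),zw=36)[:2] for x,y in [(213,370),(262,300),(315,272),(365,267),(420,274),(468,295),(505,320)]])
from scipy.optimize import least_squares
print(least_squares(lambda p:np.hypot(*(q-p).T)-30,[560,14]).x)
E
```

```text
nestnear [534.3   9.6  37.4] [534.6   9.7  36. ]
footnear [545.   11.8  23.4] [537.6  11.   48.3]
pan front [497.    6.2  31.4] [496.1   6.1  42. ]
pan back [504.7   7.1  42. ] [504.7   7.1  42. ]
rimL [561.6 -15.8 107.2] [561.2 -15.7 108. ]
rimR [552.9  43.5 110.1] [554.1  44.1 108. ]
rimtop [532.5  11.2 105.4] [531.5  11.1 108. ]
nestarcL [565.4 -16.4  36.2] [565.5 -16.5  36. ]
nestarcR [544.7  37.5  37.9] [545.3  37.8  36. ]
arc2 [549.6  -9.5  23.2] [545.5  -8.7  36. ]
arc3 [539.1  29.6  37.8] [539.6  29.8  36. ]
pL [590.8 -41.6  37.5] [591.6 -41.9  36. ]
pR [594.4  86.7   1.1] [577.8  74.9  36. ]
[564.4284085   13.87272759]
```

>>> {"method": "move_arm", "body": {
  "rows": [
    {"tx": 0, "ty": 0.6, "tz": -0.12, "rx": 0, "ry": 0, "rz": 0, "grip": 0},
    {"tx": 0, "ty": 0.6, "tz": 0, "rx": 0, "ry": 0, "rz": 0, "grip": 0},
    {"tx": 0, "ty": 0.5, "tz": 0, "rx": 0, "ry": 0, "rz": 0, "grip": 0},
    {"tx": 0, "ty": 0.4, "tz": 0, "rx": 0, "ry": 0, "rz": 0, "grip": 0},
    {"tx": 0, "ty": 0.3, "tz": 0, "rx": 0, "ry": 0, "rz": 0, "grip": 0},
    {"tx": 0, "ty": 0, "tz": 0, "rx": 0, "ry": 0, "rz": 0, "grip": 0},
    {"tx": 0, "ty": 0, "tz": 0, "rx": 0, "ry": 0, "rz": 0, "grip": 0}
  ]
}}

```text
t: 15.37
eef_pos: [562.9, 14.6, 66.5]
tcp_rot: [-1.571, 0.0, 1.689]
ft_force: [0.4, -0.2, -2.5]
opening: 0.637
```

>>> {"method": "move_arm", "body": {
  "rows": [
    {"tx": 0, "ty": 0.15, "tz": 0, "rx": 0, "ry": 0, "rz": 0, "grip": 0},
    {"tx": 0, "ty": 0.1, "tz": 0, "rx": 0, "ry": 0, "rz": 0, "grip": 0},
    {"tx": 0, "ty": 0, "tz": 0, "rx": 0, "ry": 0, "rz": 0, "grip": 0},
    {"tx": 0, "ty": 0, "tz": 0, "rx": 0, "ry": 0, "rz": 0, "grip": 0}
  ]
}}

```text
t: 15.7
eef_pos: [563.3, 14.6, 64.6]
tcp_rot: [-1.572, 0.0, 1.689]
ft_force: [0.3, -0.1, 4.7]
opening: 0.634
```

>>> {"method": "move_arm", "body": {
  "rows": [
    {"tx": 0, "ty": 0, "tz": 0, "rx": 0, "ry": 0, "rz": 0, "grip": 90},
    {"tx": 0, "ty": 0, "tz": 0, "rx": 0, "ry": 0, "rz": 0, "grip": 90},
    {"tx": 0, "ty": 0, "tz": 0, "rx": 0, "ry": 0, "rz": 0, "grip": 90},
    {"tx": 0, "ty": 0, "tz": 0, "rx": 0, "ry": 0, "rz": 0, "grip": 90},
    {"tx": 0, "ty": 0, "tz": 0, "rx": 0, "ry": 0, "rz": 0, "grip": 90},
    {"tx": 0, "ty": 0, "tz": 0, "rx": 0, "ry": 0, "rz": 0, "grip": 90}
  ]
}}

```text
t: 16.2
eef_pos: [562.9, 14.6, 64.0]
tcp_rot: [-1.571, 0.0, 1.689]
ft_force: [0.5, 0.1, -0.6]
opening: 0.894
```

>>> {"method": "move_arm", "body": {
  "rows": [
    {"tx": 0, "ty": -2, "tz": 0, "rx": 0, "ry": 0, "rz": 0, "grip": 95},
    {"tx": 0, "ty": -3, "tz": 0, "rx": 0, "ry": 0, "rz": 0, "grip": 95},
    {"tx": 0, "ty": -3, "tz": 0, "rx": 0, "ry": 0, "rz": 0, "grip": 95},
    {"tx": 0, "ty": -3, "tz": 0, "rx": 0, "ry": 0, "rz": 0, "grip": 95},
    {"tx": 0, "ty": -1, "tz": 1, "rx": 0, "ry": 0, "rz": 0, "grip": 80},
    {"tx": 0, "ty": 0, "tz": 3, "rx": 0, "ry": 0, "rz": 0, "grip": 60},
    {"tx": 0, "ty": 0, "tz": 3, "rx": 0, "ry": 0, "rz": 0, "grip": 50},
    {"tx": 0, "ty": 0, "tz": 3, "rx": 0, "ry": 0, "rz": 0, "grip": 50},
    {"tx": 0, "ty": 0, "tz": 1.6, "rx": 0, "ry": 0, "rz": 0, "grip": 50},
    {"tx": 0, "ty": 0, "tz": 0, "rx": 0, "ry": 0, "rz": 0, "grip": 50}
  ]
}}

```text
t: 17.03
eef_pos: [444.9, 0.9, 184.3]
tcp_rot: [-1.569, -0.0, 1.689]
ft_force: [0.6, 0.1, -0.0]
opening: 0.586
```

```bash
python3 - <<'E'
from h import *
snap('wrist','w10'); s=env.state(); print(s['t'],s['eef_pos'],s['tcp_rot'],s['ft_force'],s['opening'])
z=load('w10')
P=cloud(z)
m=(P[...,2]>78)&(P[...,2]<95)&(P[...,0]>410)&(P[...,0]<475)&(abs(P[...,1]-0)<25)
q=P[m];print(len(q),q.mean(0),q.min(0),q.max(0))
E
```

```text
17.0833 [447.11780651   0.83279005 184.54574597] [-1.57123358e+00  1.91769834e-04  1.68849105e+00] [1.81787181 0.4033258  0.6637692 ] 0.5409489271314654
471 [447.91841887  -0.89377248  84.32076665] [437.80427719 -12.25561135  78.63661714] [460.41432758  10.761154    87.36776572]
```

View pics/w10.png

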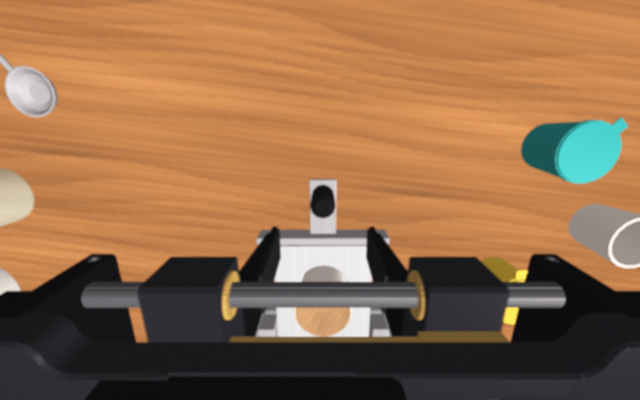

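```bash
python3 - <<'E'
from h import *
snap('scene','s2')
z=load('s2')
c=cv2.resize(z['im'][150:330,200:400],None,fx=4,fy=3.3,interpolation=cv2.INTER_CUBIC);cv2.imwrite('pics/s2c.png',c)
E
```

```text
(no output)
```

View pics/s2c.png

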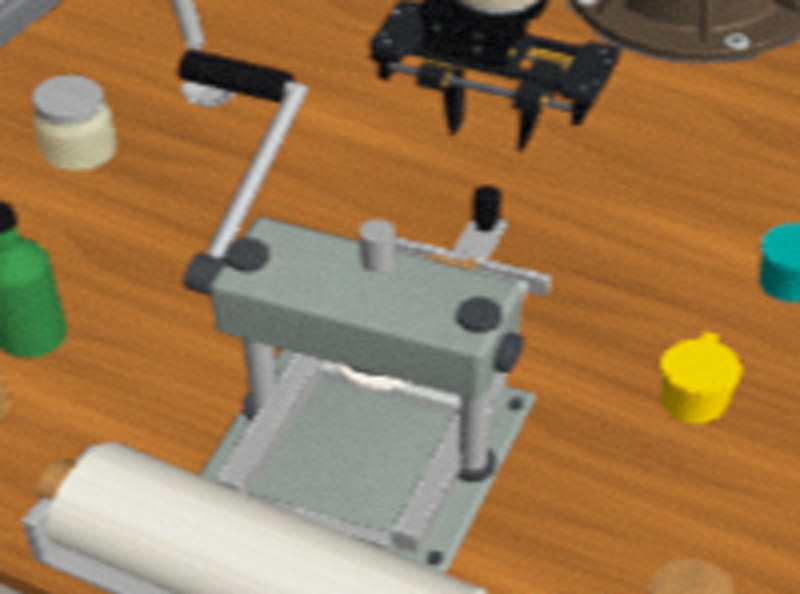

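```bash
python3 - <<'E'
from h import *
z=load('w10')
for u,v in [(323,313),(310,318),(336,318),(323,325),(323,332)]: print(pt(z,u,v).round(1))
snap('top','t2'); z=load('t2')
c=cv2.resize(z['im'][100:260,230:430],None,fx=4,fy=3.7,interpolation=cv2.INTER_CUBIC);cv2.imwrite('pics/t2c.png',c)
E
```

```text
[567.6  14.   82.3]
[575.1   1.   82.7]
[571.2  28.3  83.6]
[581.8  15.7  83.5]
[590.5  16.7  83.9]
```

View pics/t2c.png

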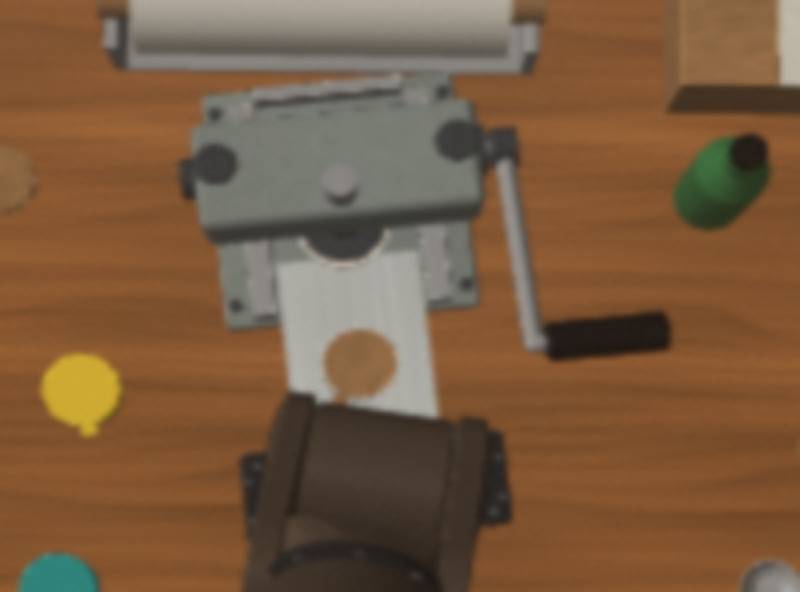

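>>> {"method": "move_arm", "body": {
  "rows": [
    {"tx": 0, "ty": 3, "tz": 0, "rx": 0, "ry": 0, "rz": 0, "grip": 50},
    {"tx": 0, "ty": 3, "tz": 0, "rx": 0, "ry": 0, "rz": 0, "grip": 50},
    {"tx": 0, "ty": 3, "tz": 0, "rx": 0, "ry": 0, "rz": 0, "grip": 50},
    {"tx": 0, "ty": 2, "tz": 0, "rx": 0, "ry": 0, "rz": 0, "grip": 50},
    {"tx": 0, "ty": 1, "tz": 0, "rx": 0, "ry": 0, "rz": 0, "grip": 50},
    {"tx": 0, "ty": 0, "tz": 0, "rx": 0, "ry": 0, "rz": 0, "grip": 30},
    {"tx": 0, "ty": 0, "tz": 0, "rx": 0, "ry": 0, "rz": 0, "grip": 20},
    {"tx": 0, "ty": 0, "tz": 0, "rx": 0, "ry": 0, "rz": 0, "grip": 0},
    {"tx": 0, "ty": 0, "tz": 0, "rx": 0, "ry": 0, "rz": 0, "grip": 0},
    {"tx": 0, "ty": 0, "tz": 0, "rx": 0, "ry": 0, "rz": 0, "grip": 0}
  ]
}}

```text
t: 18.02
eef_pos: [448.4, 0.9, 64.9]
tcp_rot: [-1.573, 0.001, 1.689]
ft_force: [1.4, 0.9, -0.3]
opening: 0.246
```

>>> {"method": "move_arm", "body": {
  "rows": [
    {"tx": 0, "ty": 0, "tz": 0, "rx": 0, "ry": 0, "rz": 0, "grip": 0},
    {"tx": 0, "ty": 0, "tz": 0, "rx": 0, "ry": 0, "rz": 0, "grip": 0}
  ]
}}

```text
t: 18.18
eef_pos: [448.4, 0.9, 64.8]
tcp_rot: [-1.573, 0.001, 1.689]
ft_force: [1.8, 1.3, 7.6]
opening: 0.249
```

>>> {"method": "move_arm", "body": {
  "rows": [
    {"tx": 0, "ty": 0, "tz": -0.3, "rx": 0, "ry": 0, "rz": 0, "grip": 0},
    {"tx": 0, "ty": 0, "tz": -0.6, "rx": 0, "ry": 0, "rz": 0, "grip": 0},
    {"tx": 0, "ty": 0, "tz": -0.8, "rx": 0, "ry": 0, "rz": 0, "grip": 0},
    {"tx": 0, "ty": 0, "tz": -0.8, "rx": 0, "ry": 0, "rz": 0, "grip": 0},
    {"tx": 0, "ty": 0, "tz": -0.8, "rx": 0, "ry": 0, "rz": 0, "grip": 0},
    {"tx": 0, "ty": 0, "tz": -0.8, "rx": 0, "ry": 0, "rz": 0, "grip": 0},
    {"tx": 0, "ty": 0, "tz": -0.8, "rx": 0, "ry": 0, "rz": 0, "grip": 0},
    {"tx": 0, "ty": 0, "tz": -0.8, "rx": 0, "ry": 0, "rz": 0, "grip": 0},
    {"tx": 0, "ty": 0, "tz": -0.8, "rx": 0, "ry": 0, "rz": 0, "grip": 0},
    {"tx": 0, "ty": 0, "tz": -0.8, "rx": 0, "ry": 0, "rz": 0, "grip": 0}
  ]
}}

```text
t: 19.02
eef_pos: [520.3, 9.6, 64.8]
tcp_rot: [-1.571, 0.0, 1.689]
ft_force: [-2.5, 1.4, 8.4]
opening: 0.246
```

>>> {"method": "move_arm", "body": {
  "rows": [
    {"tx": 0, "ty": 0, "tz": -0.8, "rx": 0, "ry": 0, "rz": 0, "grip": 0},
    {"tx": 0, "ty": 0, "tz": -0.8, "rx": 0, "ry": 0, "rz": 0, "grip": 0},
    {"tx": 0, "ty": 0, "tz": -0.6, "rx": 0, "ry": 0, "rz": 0, "grip": 0},
    {"tx": 0, "ty": 0, "tz": -0.5, "rx": 0, "ry": 0, "rz": 0, "grip": 0},
    {"tx": 0, "ty": 0, "tz": 0, "rx": 0, "ry": 0, "rz": 0, "grip": 0}
  ]
}}

```text
t: 19.43
eef_pos: [548.1, 13.0, 64.9]
tcp_rot: [-1.573, 0.0, 1.689]
ft_force: [2.2, 3.8, 6.2]
opening: 0.244
```

>>> {"method": "move_arm", "body": {
  "rows": [
    {"tx": 0, "ty": 0, "tz": -0.4, "rx": 0, "ry": 0, "rz": 0, "grip": 0},
    {"tx": 0, "ty": 0, "tz": -0.4, "rx": 0, "ry": 0, "rz": 0, "grip": 0},
    {"tx": 0, "ty": 0, "tz": -0.3, "rx": 0, "ry": 0, "rz": 0, "grip": 0},
    {"tx": 0, "ty": 0, "tz": 0, "rx": 0, "ry": 0, "rz": 0, "grip": 0}
  ]
}}

```text
t: 19.77
eef_pos: [558.6, 14.3, 64.9]
tcp_rot: [-1.572, 0.0, 1.689]
ft_force: [0.3, 3.4, 5.6]
opening: 0.251
```

>>> {"method": "move_arm", "body": {
  "rows": [
    {"tx": 0, "ty": 0, "tz": -0.3, "rx": 0, "ry": 0, "rz": 0, "grip": 0},
    {"tx": 0, "ty": 0, "tz": -0.2, "rx": 0, "ry": 0, "rz": 0, "grip": 0},
    {"tx": 0, "ty": 0, "tz": 0, "rx": 0, "ry": 0, "rz": 0, "grip": 0}
  ]
}}

```text
t: 20.02
eef_pos: [562.0, 14.7, 64.8]
tcp_rot: [-1.569, -0.0, 1.689]
ft_force: [-6.7, 1.0, 10.9]
opening: 0.249
```

>>> {"method": "move_arm", "body": {
  "rows": [
    {"tx": 0, "ty": 0, "tz": -0.3, "rx": 0, "ry": 0, "rz": 0, "grip": 0},
    {"tx": 0, "ty": 0, "tz": 0, "rx": 0, "ry": 0, "rz": 0, "grip": 0},
    {"tx": 0, "ty": 0, "tz": 0, "rx": 0, "ry": 0, "rz": 0, "grip": 0}
  ]
}}

```text
t: 20.27
eef_pos: [562.3, 14.8, 64.7]
tcp_rot: [-1.563, -0.001, 1.69]
ft_force: [-19.3, -3.4, 19.6]
opening: 0.248
```

>>> {"method": "move_arm", "body": {
  "rows": [
    {"tx": 0, "ty": 0, "tz": 0.2, "rx": 0, "ry": 0, "rz": 0, "grip": 0},
    {"tx": 0, "ty": 0, "tz": 0, "rx": 0, "ry": 0, "rz": 0, "grip": 55},
    {"tx": 0, "ty": 0, "tz": 0, "rx": 0, "ry": 0, "rz": 0, "grip": 55},
    {"tx": 0, "ty": 0, "tz": 0, "rx": 0, "ry": 0, "rz": 0, "grip": 55},
    {"tx": 0, "ty": 0, "tz": 0, "rx": 0, "ry": 0, "rz": 0, "grip": 55},
    {"tx": 0, "ty": -2, "tz": 0, "rx": 0, "ry": 0, "rz": 0, "grip": 55},
    {"tx": 0, "ty": -3, "tz": 0, "rx": 0, "ry": 0, "rz": 0, "grip": 55},
    {"tx": 0, "ty": -3, "tz": 0, "rx": 0, "ry": 0, "rz": 0, "grip": 55},
    {"tx": 0, "ty": -3, "tz": 3, "rx": 0, "ry": 0, "rz": 0, "grip": 30},
    {"tx": 0, "ty": -3, "tz": 3, "rx": 0, "ry": 0, "rz": 0, "grip": 0}
  ]
}}

```text
t: 21.1
eef_pos: [505.1, 7.7, 203.8]
tcp_rot: [-1.571, 0.0, 1.689]
ft_force: [-0.6, -0.8, -0.1]
opening: 0.463
```

>>> {"method": "move_arm", "body": {
  "rows": [
    {"tx": 0, "ty": -3, "tz": 3, "rx": 0, "ry": 0, "rz": 0, "grip": 0},
    {"tx": 0, "ty": -3, "tz": 3, "rx": 0, "ry": 0, "rz": 0, "grip": 0},
    {"tx": 0, "ty": -3, "tz": 0, "rx": 0, "ry": 0, "rz": 0, "grip": 0},
    {"tx": 0, "ty": -3, "tz": 0, "rx": 0, "ry": 0, "rz": 0, "grip": 0},
    {"tx": 0, "ty": -3, "tz": 0, "rx": 0, "ry": 0, "rz": 0, "grip": 0},
    {"tx": 0, "ty": -3, "tz": 0, "rx": 0, "ry": 0, "rz": 0, "grip": 0},
    {"tx": 0, "ty": 0, "tz": 0, "rx": 0, "ry": 0, "rz": 0, "grip": 0},
    {"tx": 0, "ty": 0, "tz": 0, "rx": 0, "ry": 0, "rz": 0, "grip": 0}
  ]
}}

```text
t: 21.77
eef_pos: [447.1, 0.8, 383.0]
tcp_rot: [-1.574, 0.001, 1.689]
ft_force: [-0.2, -0.4, -0.5]
opening: 0.009
```

```bash
python3 - <<'E'
from h import *
snap('wrist','w11'); s=env.state(); print(s['t'],s['eef_pos'],s['tcp_rot'],s['ft_force'],s['opening'])
snap('top','t3'); z=load('t3')
c=cv2.resize(z['im'][100:260,230:430],None,fx=4,fy=3.7,interpolation=cv2.INTER_CUBIC);cv2.imwrite('pics/t3c.png',c)
E
```

```text
21.8167 [446.77343432   0.87547123 381.7313447 ] [-1.57109862e+00  1.41281181e-04  1.68898695e+00] [-0.79723585  0.16014488  0.12921213] 0.005397239787622983
```

View pics/w11.png

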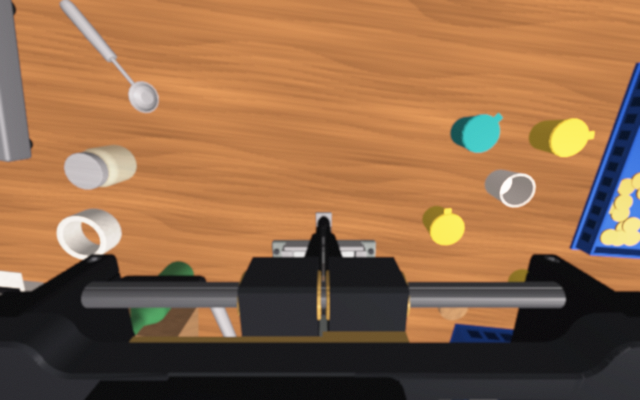

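View pics/t3c.png

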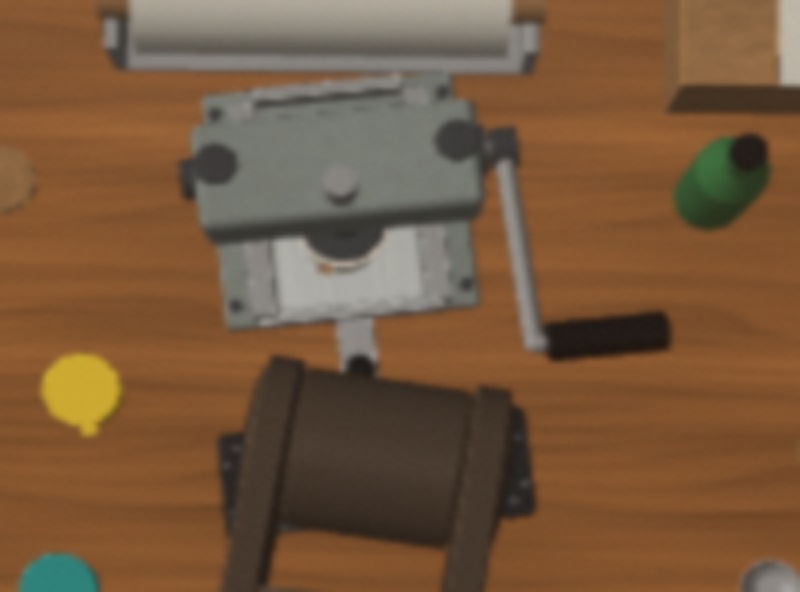

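>>> {"method": "move_arm", "body": {
  "rows": [
    {"tx": -3.2, "ty": 0, "tz": 0.3, "rx": 0, "ry": 0, "rz": 0, "grip": 0},
    {"tx": -3.2, "ty": 0, "tz": 0.3, "rx": 0, "ry": 0, "rz": 0, "grip": 0},
    {"tx": -3.2, "ty": 0, "tz": 0.3, "rx": 0, "ry": 0, "rz": 0, "grip": 0},
    {"tx": -3.2, "ty": 0, "tz": 0.3, "rx": 0, "ry": 0, "rz": 0, "grip": 0},
    {"tx": -3.2, "ty": 0, "tz": 0.3, "rx": 0, "ry": 0, "rz": 0, "grip": 0},
    {"tx": 0, "ty": 0, "tz": 0, "rx": 0, "ry": 0, "rz": 0, "grip": 0},
    {"tx": 0, "ty": 0, "tz": 0, "rx": 0, "ry": 0, "rz": 0, "grip": 0}
  ]
}}

```text
t: 22.45
eef_pos: [450.6, -160.9, 380.3]
tcp_rot: [-1.568, -0.002, 1.686]
ft_force: [-1.0, -0.9, 0.7]
opening: 0.006
```

```bash
python3 - <<'E'
from h import *
snap('wrist','w12'); s=env.state(); print(s['t'],s['eef_pos'],s['tcp_rot'],s['ft_force'],s['opening'])
z=load('w12');P=cloud(z)
m=(P[...,2]>262)&(P[...,2]<300)&(P[...,0]>525)&(P[...,0]<600)&(P[...,1]<-100)&(P[...,1]>-215)
q=P[m];print(len(q),q.mean(0),q.min(0),q.max(0))
E
```

```text
22.5 [ 450.61737318 -159.92776231  380.68059558] [-1.56880175e+00 -1.50838678e-03  1.68763059e+00] [-0.4827083   0.7912247   0.41456108] 0.0022067872251185197
44 [ 566.27204297 -147.75230917  290.17932049] [ 560.92239976 -150.82290357  287.66363231] [ 571.63151816 -143.59295654  292.2214136 ]
```

View pics/w12.png

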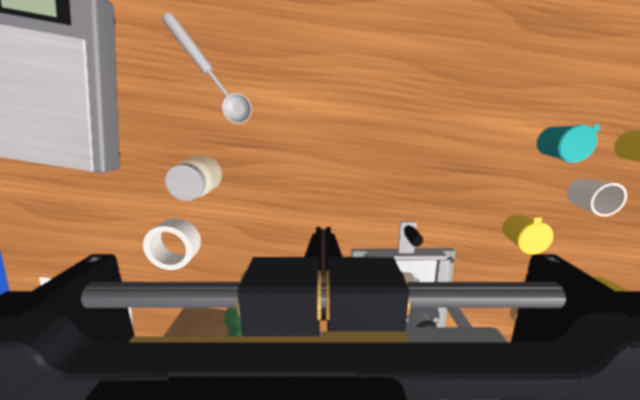

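>>> {"method": "move_arm", "body": {
  "rows": [
    {"tx": -0.3, "ty": 0, "tz": -2.8, "rx": 0, "ry": 0, "rz": 0, "grip": 0},
    {"tx": -0.3, "ty": 0, "tz": -2.8, "rx": 0, "ry": 0, "rz": 0, "grip": 0},
    {"tx": -0.3, "ty": 0, "tz": -2.8, "rx": 0, "ry": 0, "rz": 0, "grip": 0},
    {"tx": -0.3, "ty": 0, "tz": -2.8, "rx": 0, "ry": 0, "rz": 0, "grip": 0},
    {"tx": 0, "ty": 2, "tz": 0, "rx": 0, "ry": 0, "rz": 0, "grip": 0},
    {"tx": 0, "ty": 2, "tz": 0, "rx": 0, "ry": 0, "rz": 0, "grip": 0},
    {"tx": 0, "ty": 1.5, "tz": 0, "rx": 0, "ry": 0, "rz": 0, "grip": 0},
    {"tx": 0, "ty": 0, "tz": 0, "rx": 0, "ry": 0, "rz": 0, "grip": 0},
    {"tx": 0, "ty": 0, "tz": 0, "rx": 0, "ry": 0, "rz": 0, "grip": 0}
  ]
}}

```text
t: 23.25
eef_pos: [563.5, -157.3, 326.6]
tcp_rot: [-1.569, -0.001, 1.69]
ft_force: [0.7, -0.2, 0.4]
opening: 0.008
```

```bash
python3 - <<'E'
from h import *
s=env.state(); print(s['t'],s['eef_pos'],s['tcp_rot'],s['ft_force'],s['opening'])
snap('scene','s3')
snap('wrist','w13')
z=load('s3')
c=cv2.resize(z['im'][100:300,180:350],None,fx=4.5,fy=3,interpolation=cv2.INTER_CUBIC);cv2.imwrite('pics/s3c.png',c)
E
```

```text
23.25 [ 563.48092811 -157.3165127   326.62828327] [-1.56942238e+00 -7.82855798e-04  1.69034043e+00] [ 0.72141252 -0.19055917  0.44932861] 0.007775573218336977
```

View pics/s3c.png

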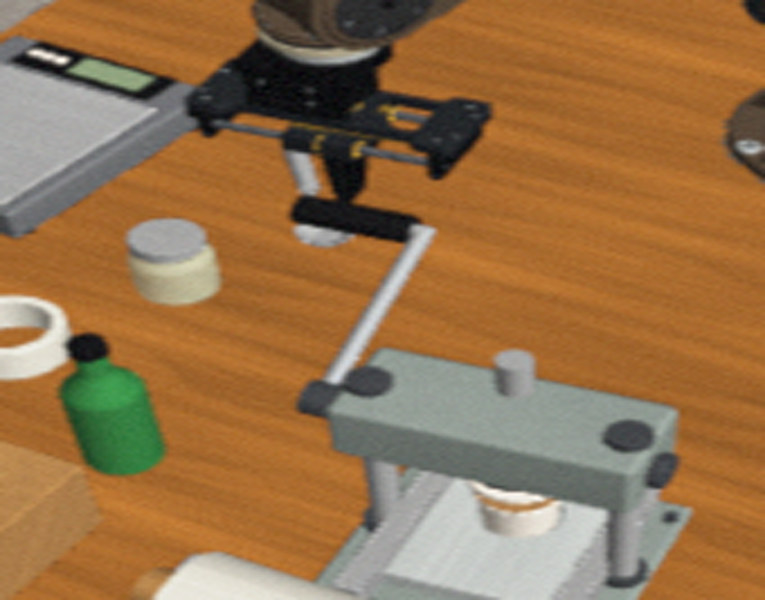

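View pics/w13.png

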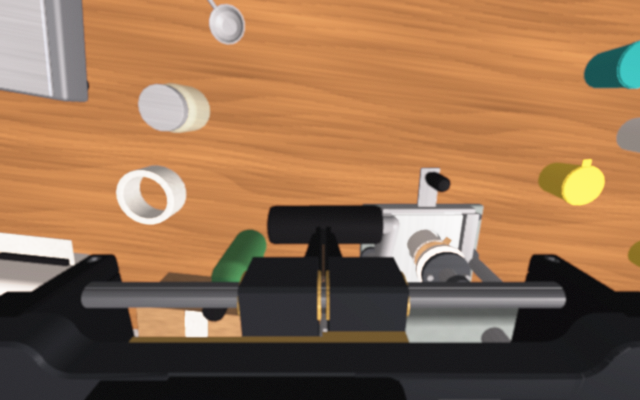

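```bash
python3 - <<'E'
from h import *
z=load('w13')
for u,v in [(300,212),(300,225),(300,236),(270,225),(382,225),(325,224)]: print(pt(z,u,v).round(1),pt(z,u,v,zw=275).round(1))
P=cloud(z)
m=(P[...,2]>262)&(P[...,2]<300)&(P[...,0]>525)&(P[...,0]<600)&(P[...,1]<-170)&(P[...,1]>-215)
q=P[m];print(len(q),q.mean(0),q.min(0),q.max(0)); q=q[q[:,2]>286]; print(q.mean(0))
E
```

```text
[ 553.  -177.   283.6] [ 556.2 -177.3  275. ]
[ 560.8 -175.8  289.3] [ 566.8 -176.3  275. ]
[ 568.7 -174.9  290.7] [ 576.  -175.5  275. ]
[ 563.3 -197.2  289.4] [ 569.5 -199.3  275. ]
[ 554.2 -117.2  288.5] [ 559.3 -113.6  275. ]
[ 558.1 -158.   288.7] [ 563.7 -157.3  275. ]
1591 [ 562.40868286 -184.69483698  287.19344507] [ 549.97112357 -200.7404318   271.02245345] [ 581.24857595 -170.00609579  292.2727258 ]
[ 564.98798473 -184.48986779  289.40469885]
```

>>> {"method": "move_arm", "body": {
  "rows": [
    {"tx": 0, "ty": 1, "tz": 0, "rx": 0, "ry": 0, "rz": 0, "grip": 0},
    {"tx": 0, "ty": 0.75, "tz": 0, "rx": 0, "ry": 0, "rz": 0, "grip": 0},
    {"tx": 0, "ty": 0.85, "tz": 0.31, "rx": 0, "ry": 0, "rz": 0, "grip": 0},
    {"tx": 0, "ty": 0.85, "tz": 0.31, "rx": 0, "ry": 0, "rz": 0, "grip": 0},
    {"tx": 0, "ty": 0.87, "tz": 0.22, "rx": 0, "ry": 0, "rz": 0, "grip": 0},
    {"tx": 0, "ty": 0.87, "tz": 0.22, "rx": 0, "ry": 0, "rz": 0, "grip": 0},
    {"tx": 0, "ty": 0, "tz": 0, "rx": 0, "ry": 0, "rz": 0, "grip": 0}
  ]
}}

```text
t: 23.93
eef_pos: [552.2, -159.9, 273.2]
tcp_rot: [-1.569, -0.001, 1.689]
ft_force: [-3.3, -1.4, 3.6]
opening: 0.006
```

>>> {"method": "move_arm", "body": {
  "rows": [
    {"tx": 0, "ty": 0.9, "tz": 0.14, "rx": 0, "ry": 0, "rz": 0, "grip": 0},
    {"tx": 0, "ty": 0.9, "tz": 0.13, "rx": 0, "ry": 0, "rz": 0, "grip": 0},
    {"tx": 0, "ty": 0.9, "tz": 0.05, "rx": 0, "ry": 0, "rz": 0, "grip": 0},
    {"tx": 0, "ty": 0.9, "tz": 0.04, "rx": 0, "ry": 0, "rz": 0, "grip": 0},
    {"tx": 0, "ty": 0.9, "tz": -0.05, "rx": 0, "ry": 0, "rz": 0, "grip": 0},
    {"tx": 0, "ty": 0.9, "tz": -0.04, "rx": 0, "ry": 0, "rz": 0, "grip": 0},
    {"tx": 0, "ty": 0.9, "tz": -0.13, "rx": 0, "ry": 0, "rz": 0, "grip": 0},
    {"tx": 0, "ty": 0.9, "tz": -0.14, "rx": 0, "ry": 0, "rz": 0, "grip": 0},
    {"tx": 0, "ty": 0, "tz": 0, "rx": 0, "ry": 0, "rz": 0, "grip": 0}
  ]
}}

```text
t: 24.68
eef_pos: [553.1, -159.7, 201.3]
tcp_rot: [-1.57, -0.001, 1.689]
ft_force: [-4.3, -1.2, 5.7]
opening: 0.008
```

>>> {"method": "move_arm", "body": {
  "rows": [
    {"tx": 0, "ty": 0.8, "tz": -0.2, "rx": 0, "ry": 0, "rz": 0, "grip": 0},
    {"tx": 0, "ty": 0.8, "tz": -0.22, "rx": 0, "ry": 0, "rz": 0, "grip": 0},
    {"tx": 0, "ty": 0.7, "tz": -0.25, "rx": 0, "ry": 0, "rz": 0, "grip": 0},
    {"tx": 0, "ty": 0.5, "tz": -0.2, "rx": 0, "ry": 0, "rz": 0, "grip": 0},
    {"tx": 0, "ty": 0, "tz": 0, "rx": 0, "ry": 0, "rz": 0, "grip": 0}
  ]
}}

```text
t: 25.1
eef_pos: [561.6, -158.8, 174.4]
tcp_rot: [-1.57, -0.0, 1.689]
ft_force: [-5.9, -1.0, 6.9]
opening: 0.003
```

>>> {"method": "move_arm", "body": {
  "rows": [
    {"tx": 0, "ty": 0.4, "tz": -0.1, "rx": 0, "ry": 0, "rz": 0, "grip": 0},
    {"tx": 0, "ty": 0.3, "tz": 0, "rx": 0, "ry": 0, "rz": 0, "grip": 0},
    {"tx": 0, "ty": 0, "tz": 0, "rx": 0, "ry": 0, "rz": 0, "grip": 0},
    {"tx": 0, "ty": 0, "tz": 0, "rx": 0, "ry": 0, "rz": 0, "grip": 0}
  ]
}}

```text
t: 25.43
eef_pos: [563.4, -158.6, 169.0]
tcp_rot: [-1.573, 0.001, 1.689]
ft_force: [-2.2, 1.1, 10.9]
opening: 0.005
```

>>> {"method": "move_arm", "body": {
  "rows": [
    {"tx": 0, "ty": 0.3, "tz": 0, "rx": 0, "ry": 0, "rz": 0, "grip": 0},
    {"tx": 0, "ty": 0, "tz": 0, "rx": 0, "ry": 0, "rz": 0, "grip": 0},
    {"tx": 0, "ty": 0, "tz": 0, "rx": 0, "ry": 0, "rz": 0, "grip": 0}
  ]
}}

```text
t: 25.68
eef_pos: [563.5, -158.6, 168.5]
tcp_rot: [-1.575, 0.002, 1.689]
ft_force: [-11.4, 4.2, 36.0]
opening: 0.0
```

>>> {"method": "move_arm", "body": {
  "rows": [
    {"tx": 0, "ty": -0.1, "tz": 0, "rx": 0, "ry": 0, "rz": 0, "grip": 0},
    {"tx": 0, "ty": 0, "tz": 0, "rx": 0, "ry": 0, "rz": 0, "grip": 0},
    {"tx": 0, "ty": 0, "tz": 0, "rx": 0, "ry": 0, "rz": 0, "grip": 0},
    {"tx": 0, "ty": 0, "tz": 0, "rx": 0, "ry": 0, "rz": 0, "grip": 0},
    {"tx": 0, "ty": 0, "tz": 0, "rx": 0, "ry": 0, "rz": 0, "grip": 0}
  ]
}}

```text
t: 26.1
eef_pos: [563.5, -158.6, 168.7]
tcp_rot: [-1.574, 0.001, 1.689]
ft_force: [-7.1, 1.7, 26.8]
opening: 0.002
```

```bash
python3 - <<'E'
from h import *
s=env.state(); print(s['t'],s['eef_pos'],s['tcp_rot'],s['ft_force'],s['opening'])
snap('scene','s4')
snap('wrist','w14')
z=load('s4')
c=cv2.resize(z['im'][100:330,180:350],None,fx=4.5,fy=2.6,interpolation=cv2.INTER_CUBIC);cv2.imwrite('pics/s4c.png',c)
E
```

```text
26.1 [ 563.45731279 -158.62314169  168.66508349] [-1.57408173e+00  1.47132674e-03  1.68911115e+00] [-7.05574694  1.65606037 26.76494428] 0.0023846994790506695
```

View pics/s4c.png

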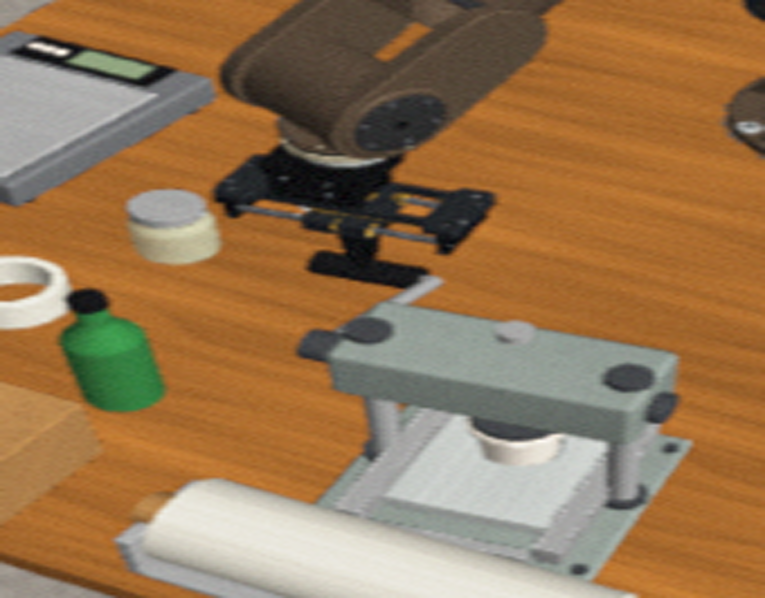

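View pics/w14.png

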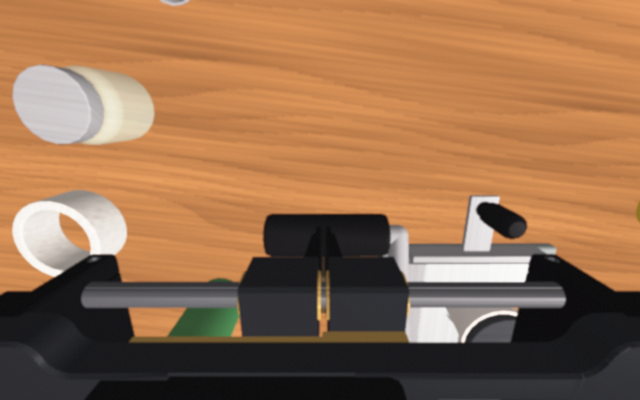

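The plate bears on the lid. The lever is at its stop with 27 N on it, and the drawer is home.

```bash
python3 - <<'E'
from h import *
print(env.job_done()); s=env.state(); print(s['t'],s['eef_pos'],s['ft_force'])
E
```

```text
the job is handed in; nothing more can be done
None
the job is handed in; nothing more can be done
```

The tub is in the press with the drawer home, and I handed the job in at about 26 s with the arm still holding the lever down. `job_done` gives no verdict, so what follows are my own checks.

**What I did:**
1. I pulled the drawer by its knob until it hit its stop.
2. I stood the lidded tub in the nest and let go.
3. I pushed the drawer back in until the force rose, after about 115 mm of travel.
4. I pressed the lever down with closed fingertips and kept holding it.

**Last checks:**
- **Tub:** after I let go, the lid measured level at 82–84 mm, which fits a seated tub. The last scene picture shows the plate down on an upright tub.
- **Lever:** the TCP was at 168.7 mm, so the grip is about 135 mm high, which is the stop. The upward force on the tool was about 27 N. It had jumped to 36 N at the stop, and I backed off 1 mm. I did not measure the force on the lid directly.
- **Bystanders:** I saw no contact with any of them in the pictures, but I did not measure their positions again at the end.

**Disagreements:**
- My estimates of the nest's position along the drawer differed by about 4 mm, so I corrected by a couple of millimetres before lowering the tub.
- The first pull on the knob put up to 26 N sideways on the tool because the grip was slightly off centre. It did no visible harm.

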